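# Set up the shuttle board tester and load it

## Task

Ready the board tester for a run: turn its selector to the empty ring (hand setting), then turn the timing wheel by its rim until the single engraved line faces the fixed pointer, and lay every display board from the bench into a nest of the shuttle, one to a nest, display up and flat down between the pins. Then turn the wheel until the double line faces the pointer, so that the boards stand under the probe head, and last turn the selector to the two dots. Leave the other things on the bench alone.

Things in the scene. Friction and masses are not known exactly. Their poses are not given: they have to be found in the camera images.
- tester: board tester, fixed. Origin: underside, middle of its 330 x 320 x 12 mm base; x from the operator (robot) side to the back, y left, z up. Front to back: shuttle with 4 nests; probe head, a grey bridge across it (x -65 to 0, top 88 mm); timing wheel; gear motor (x 169 to 245, 76 mm high). Control box with selector at its right (x -116 to -4, y -273 to -161, 58 mm high)
- wheel (a joint): timing wheel angle about its upright axis, rad, counterclockwise from above positive. 0: single line faces the pointer (loading position); 2.0: double line faces it (test position). Stops -0.5 and 2.4; starts 0.5 to 1.6. Stays where left (about 0.2 N m, 4 N at the rim, turn it). By rack and pinion it moves the shuttle 35 mm a radian: at 0 the nests are out, clear of the head; at 2.0 under it
- wheel_centre (a point): on the wheel's axis at the height of the rim's top (84 mm above the bench). The steel wheel lies flat: outer diameter 130 mm, upstanding rim 12 mm thick (radius 53 to 65), inside it open down to a web 28 mm below the rim's top; hub of 32 mm diameter, its top 10 mm below the rim's. The rim can be pinched from above, one finger inside, away from the pointer. Axes turn with the wheel
- wheel_mark (a point): the single engraved mark (loading position): a black line 4 mm wide straight across the top face of the rim and 9 mm down its outside; this point is its middle, 59 mm from the wheel's axis
- double_mark (a point): the double engraved mark (test position): two parallel black lines 3 mm wide, 7 mm apart, across the rim, 2.0 rad clockwise of the single one as seen from above; this point lies midway between them, 59 mm from the wheel's axis
- pointer_tip (a point): tip of the fixed dark steel pointer on the rear edge of the probe head, just off the front of the rim and level with its top
- selector (a joint): selector knob angle, rad, clockwise from above positive, 0 along the tester's x. Snaps into four detents: -1.05 empty ring (hand setting), -0.35 one dot (single test), 0.35 two dots (full test), 1.05 three dots (self-check). Stops at -1.15 and 1.15. About 0.1 N m carries it from one detent to the next; between detents it springs to the nearer one. Starts at any of the dots
- selector_grip (a point): middle of the knob's black grip bar, on the knob's axis, 77 mm above the bench: bar 40 mm long, 10 mm thick, 22 mm high (11 mm above and below this point), a white line on the half that points at the chosen mark. This point's x runs along the bar towards the white line. Below the bar a disc of 20 mm radius; dial with the marks 50 mm in radius, its top 19 mm below this point
- nest_1 (a point): leftmost nest on the shuttle: where the centre of a seated board's underside belongs, 40 mm above the bench; axes as the tester's, travels with the shuttle. A board lies with its length along the tester's x, either end first, display up, on a pad 60 x 22 mm, 8 mm above the shuttle plate (so there is room for fingertips beside and below it). Nests are 66 mm apart across the tester
- nest_2 (a point): second nest from the left, as nest_1. Six upright pins of 6 mm diameter locate the board with 2 mm of play all round: one at the middle of each short end, two along each long side (28 mm either side of the middle, so the middle of the long sides is free for fingers). Pins reach 14 mm above the pad and have round noses (the upper 3 mm)
- nest_3 (a point): third nest from the left, as nest_1 and nest_2
- nest_4 (a point): rightmost nest, as nest_1 and nest_2
- board_a: loose bare display board, a flat plate 38 x 72 x 6 mm (x, y, z), about 42 g, green with a black display on its upper face; may be absent. Origin: centre of its underside; y runs along its 72 mm length, z up out of its display. Rigid; take it across the 38 mm width
- board_b: loose bare display board, a flat plate 38 x 72 x 6 mm (x, y, z), about 42 g, green with a black display on its upper face; may be absent. Origin: centre of its underside; y runs along its 72 mm length, z up out of its display. Rigid; take it across the 38 mm width
- board_c: loose bare display board, a flat plate 38 x 72 x 6 mm (x, y, z), about 42 g, green with a black display on its upper face; may be absent. Origin: centre of its underside; y runs along its 72 mm length, z up out of its display. Rigid; take it across the 38 mm width
- board_d: loose bare display board, a flat plate 38 x 72 x 6 mm (x, y, z), about 42 g, green with a black display on its upper face; may be absent. Origin: centre of its underside; y runs along its 72 mm length, z up out of its display. Rigid; take it across the 38 mm width
- flux_bottle: bystander: upright yellow squeeze bottle, 38 mm across, 99 mm high, origin under its middle; leave alone
- cutters: bystander: orange flush cutters, 121 mm long (y) and 10 mm high, origin under the middle; leave alone
- marker: bystander: black marker, 136 mm long (y) and 14 mm thick, origin under the middle; leave alone
There are look-alikes about, which are no part of the job. What is shaped like the board_a but pink or turquoise is not meant.

How it is judged:
By the outcome, as a careful person would: the job done as asked, in the order asked, and still so for the second after the job is handed in, with the robot touching nothing.
Of board_a, board_b, board_c, board_d only 3 to 4 are there at a start; the rules pass over those that are not, and their reading is None.
At some moment in a run one of board_a, board_b, board_c, board_d may be knocked a few centimetres aside while the robot is not near it.
Once in a run the grip may slacken for a moment while it holds something.
It also fails if it takes over 208 s, if anything falls off the work surface, if the arm or the gripper's body presses on something with over 40 N, if the wrist force passes 120 N, or if a joint passes its speed limit or range.

## Robot

A 6-joint arm with a two-finger parallel gripper is mounted at the origin on a cart in front of the work surface, level with it; the furniture and walls round the work are solid. World frame = base frame: x ahead of the robot, y to its left, z up, the work surface at z = 0. Lengths are in m, angles in rad, forces in N, time in s.
With the tool pointing down it reaches from about 0.3 to 0.875 m from the base axis. Payload 4.2 kg.
Tool frame: the origin (TCP) lies between the finger pads; the fingertips stand 19 mm ahead of it and the grasp point (between the pads) is the TCP; x points along the fingers, y is the direction in which the jaws open and shut, and the axes are right-handed (so a half turn about x gives the same grasp; the last joint's range is limited). The gripper opens to 85 mm and grips with 20 to 120 N. Pads are 22 mm wide; open, the fingers measure 114 mm over their backs; the gripper's body (76 mm by 85 mm) begins 54 mm behind the grasp point. The pads swing forward as they close: fully open they stand 13 mm farther back than shut.
Start: joints at [-1.153, 0.32, 1.565, -0, 1.257, -0.02], TCP at [0.244, -0.521, 0.25] pointing down, gripper open.
Joint ranges: [-3.11, 3.11], [-0.84, 2.01], [0.21, 2.61], [-1.34, 4.49], [0.05, 2.63], [-2.56, 2.56]. Speed limits (rad/s): [2.57, 2.57, 3.14, 3.14, 3.14, 3.14].

## Interface

Orientations are given as [roll, pitch, yaw] about the fixed x, y, z axes, in that order (R = Rz(yaw) Ry(pitch) Rx(roll)).
In Python, from bench import arm, capture, camera_info, spotter gives the robot as it stands.
- The arm moves only by the tool apply_moves, never from a script. Its argument "plan" is a list of rows, each an object of numbers: "grip": the finger opening in mm, from 0 to 85.4; "tx", "ty", "tz": the shift along the tool's x, y, z in mm; "roll": the turn about the tool's x in rad. A call has exactly 8 rows; each row is the pose to reach, as a shift and turn from the pose commanded when the call began, along the tool's axes at that moment; what a row does not reach only later rows make up. A row lasts 1/12 s, in which the tool goes at most 41.7 mm and 7.16 degrees, less where a joint would pass 70% of its speed; a pose out of reach is approached as far as the arm can. A call with a gripper value outside its range is refused whole. The fingers move at their own pace and stop on an object; "force" is the grip in N (left out, the last holds). Time passes only in rows, so rows that repeat a pose let the fingers close, or fill a call up. It gives the time, the measured TCP pose, the force and the opening at its end, in the units of the state.
- arm.observe(): the state, without advancing time (a new reading comes with each control period).
- capture(name): name is "side" or "top"; returns the picture (420x560x3 uint8, red, green, blue); there is no depth.
- camera_info(name): a dict with "vfov" (degrees; the focal length in pixels is half the picture's height over the tangent of half this angle, whatever the lens; pixels are square), "cx", "cy" (the principal point, pixels), "dist_coeffs" ([k1, k2, p1, p2, k3] as OpenCV has them; the pictures are not rectified), "origin" and "rotation" of the camera in the world. Camera axes: x right, y up, looking along -z (the intrinsics and any distortion apply to the point x, -y, -z); pixel columns grow to the right and rows downward; lengths in m; the calibration is good to about 2 mm. A picture is of the moment at which its call begins. camera_info takes no time and is no camera call.
- arm.close_job(): hands the job in, once; it reports no verdict.
Trained networks look in the newest picture that a camera, given by its name, has taken for a name from the list of things; names that differ only in an ending like _2 or _b are one class to them, and where a whole thing is asked for, a point or a joint stands for the part that bears it (a point fixed in the world has none). Each returns a list of dicts, best first, with "conf" (0 to 1); they miss things now and then, are a little off and sometimes report something else, mostly with a low value. They report only what shows in the picture. A call takes as long as a camera call. They do not tell look-alikes from the thing itself.
- spotter.look_for(query, camera): "centre" ([x, y, z] in m, in world coordinates, good to about 4 mm: the middle of the surface that is visible of it).
- spotter.cut_out(query, camera): "pixels" (420x560 bool, what is visible of it).
The state is a dict: "clock": time; "joint_positions": joint angles; "dq": joint speeds; "joint_torque": joint torques, N m; "position": TCP position; "tool_rot": TCP orientation; "contact_force": force on the tool from outside, world axes, zero at the start; "wrist_torque": the same for the moment, N m; "opening": finger opening in m.
Only numpy, scipy, OpenCV 4.12 (cv2) and the standard library are available. Lean on these libraries where they do the work, as an engineer would, in place of code of your own. Each camera call takes 0.05 s, during which the arm holds its last target. There are 200 camera calls.

## Working session

There is one attempt and no reset: what is moved stays moved. The work goes in short steps, Python scripts to look and compute and a tool call to move; the robot and the scene stay as the last step left them, time stands still between calls to the robot, and variables do not carry over. Pictures are saved under pics/ and viewed, about 12 in all and at most 16, crops included, and the job is handed in when it is done.

Besides the shell and the picture viewer there is one more tool, called after "Call:" as name(argument=value, ...) on one line, values as JSON. apply_moves: Moves the arm, as the interface text tells. Its arguments: {"type":"object","properties":{"plan":{"type":"array"},"force":{"type":"number"}},"required":["plan"]}

```bash
mkdir -p pics; ls; cat > h.py <<'E'
import numpy as np, cv2
from bench import arm, capture, camera_info, spotter
def cam(n):
    i=camera_info(n); f=210/np.tan(np.radians(i['vfov'])/2)
    K=np.array([[f,0,i['cx']],[0,f,i['cy']],[0,0,1]]); return K,np.array(i['dist_coeffs'],float),np.array(i['origin']),np.array(i['rotation'])
def ray(n,uv,z):
    K,d,o,R=cam(n); p=cv2.undistortPoints(np.array(uv,float).reshape(-1,1,2),K,d).reshape(-1,2)
    v=np.c_[p[:,0],-p[:,1],-np.ones(len(p))]@R.T
    return o+v*((z-o[2])/v[:,2])[:,None]
def proj(n,P):
    K,d,o,R=cam(n); c=(np.array(P,float).reshape(-1,3)-o)@R; c=c*[1,-1,-1]
    return cv2.projectPoints(c,np.zeros(3),np.zeros(3),K,d)[0].reshape(-1,2)
def save(n,img,s=1):
    cv2.imwrite('pics/'+n+'.png',cv2.resize(img[:,:,::-1],None,fx=s,fy=s,interpolation=cv2.INTER_CUBIC))
E
python3 - <<'E'
from h import *
np.set_printoptions(precision=4,suppress=True)
for n in('top','side'):
    im=capture(n); save(n+'0',im,1.4); print(n,[x for x in cam(n)])
    np.save(n+'0.npy',im)
    for q in('board_a','nest_1','wheel_centre','wheel_mark','double_mark','pointer_tip','selector_grip','tester','flux_bottle'):
        try: print(q,[(np.round(r['centre'],4).tolist(),round(r['conf'],2)) for r in spotter.look_for(q,n)])
        except Exception as e: print(q,e)
print(arm.observe())
E
```

```text
pics
top [array([[437.6084,   0.    , 282.9636],
       [  0.    , 437.6084, 207.2119],
       [  0.    ,   0.    ,   1.    ]]), array([-0.12,  0.  ,  0.  ,  0.  ,  0.  ]), array([0.4459, 0.1856, 1.5471]), array([ 0.0955, -0.0029, -1.559 ])]
board_a [([0.4079, 0.2822, -0.0013], 0.69), ([0.538, 0.2865, 0.0016], 0.68), ([0.8544, 0.0622, 0.0036], 0.67), ([0.4085, 0.174, 0.0005], 0.64), ([0.4095, 0.7112, 0.0051], 0.63), ([0.5449, 0.1873, 0.0022], 0.5)]
nest_1 [([0.4622, -0.1336, 0.0311], 0.66), ([0.5521, -0.1089, 0.0277], 0.28)]
wheel_centre [([0.6252, -0.1034, 0.0618], 0.56)]
wheel_mark [([0.6292, -0.1073, 0.0542], 0.89)]
double_mark [([0.626, -0.1082, 0.0566], 0.82), ([0.4621, -0.1393, 0.0275], 0.19)]
pointer_tip [([0.5521, -0.1099, 0.0319], 0.88), ([0.3067, 0.3782, 0.0095], 0.68)]
selector_grip [([0.5293, -0.3311, 0.066], 0.64)]
tester [([0.5506, -0.1108, 0.0291], 0.79), ([0.6292, -0.1055, 0.0536], 0.5)]
flux_bottle [([0.6871, 0.1544, 0.0562], 0.59)]
side [array([[428.1277,   0.    , 274.3986],
       [  0.    , 428.1277, 213.309 ],
       [  0.    ,   0.    ,   1.    ]]), array([-0.0
[... 412 characters left out ...]
ter_tip [([0.5294, -0.1782, 0.0395], 0.56)]
selector_grip [([0.5207, -0.3468, 0.0681], 0.61)]
tester [([0.531, -0.1758, 0.0418], 0.84), ([0.6276, -0.1105, 0.067], 0.64)]
flux_bottle [([0.6959, 0.1459, 0.0463], 0.63)]
{'clock': 1.0, 'joint_positions': array([-1.153 ,  0.3196,  1.5645,  0.    ,  1.2574, -0.02  ]), 'dq': array([ 0.0016,  0.0001, -0.0001,  0.0003,  0.0007, -0.0002]), 'joint_torque': array([ -0.0004, -41.5419, -23.4424,  -0.    ,   0.0004,  -0.    ]), 'position': array([ 0.2438, -0.5208,  0.2503]), 'tool_rot': array([ 1.7572,  1.5707, -0.9466]), 'contact_force': array([-0.1814, -0.0929,  0.1521]), 'wrist_torque': array([-0.0382, -0.053 , -0.0098]), 'opening': 0.08539738801514563}
```

```bash
sed -i "s/np.array(i\['rotation'\])$/Rot.from_euler('xyz',i['rotation']).as_matrix()/; 1a from scipy.spatial.transform import Rotation as Rot" h.py
python3 - <<'E'
from h import *
print(proj('top',[[.4079,.2822,0],[.538,.2865,0],[.8544,.0622,0],[.4085,.174,0],[.4095,.7112,0],[.5449,.1873,0],[.6252,-.1034,.084],[.5293,-.3311,.088]]).round(0))
E
```

```text
[[254. 260.]
 [254. 223.]
 [317. 136.]
 [285. 260.]
 [134. 257.]
 [282. 221.]
 [368. 197.]
 [434. 226.]]
```

View pics/top0.png

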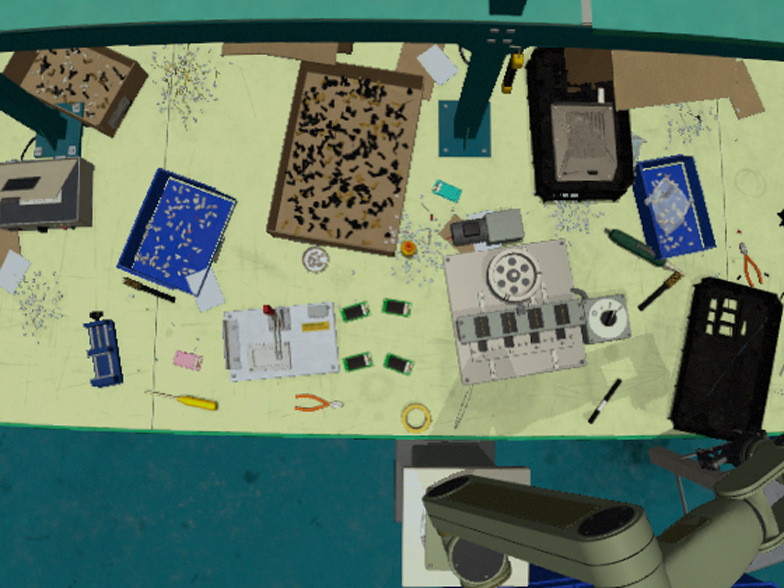

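View pics/side0.png

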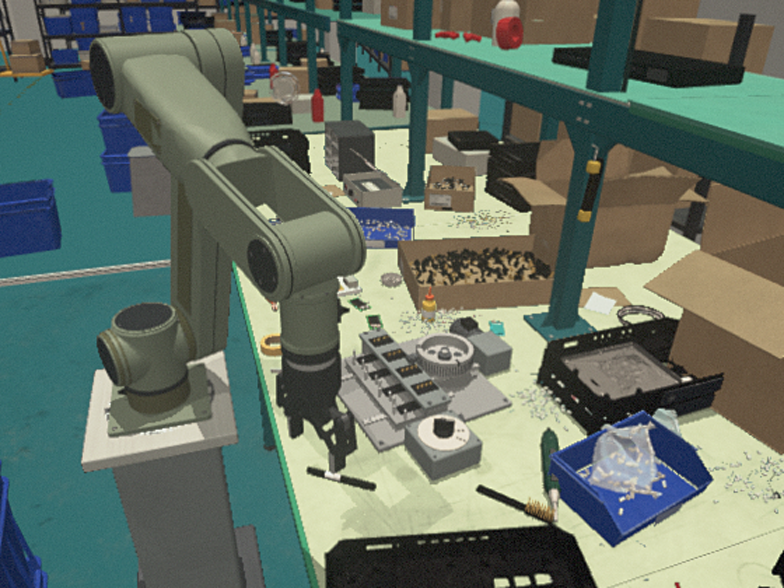

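Four green boards at view px (356,312), (397,307), (357,362), (398,364); pink (188,360) and turquoise (447,190) are look-alikes. Now an enlarged tester crop and board segmentation.

```bash
python3 - <<'E'
from h import *
np.set_printoptions(precision=4,suppress=True)
im=np.load('top0.npy'); 
a=cv2.resize(im[165:285,305:465][:,:,::-1],None,fx=5,fy=5,interpolation=cv2.INTER_CUBIC)
cv2.imwrite('pics/tester.png',a)
# boards: non-bench-coloured blobs with green/dark in region
sub=im[205:275,238:302]; 
cv2.imwrite('pics/boards.png',cv2.resize(sub[:,:,::-1],None,fx=8,fy=8,interpolation=cv2.INTER_CUBIC))
bg=np.median(sub.reshape(-1,3),0); print(bg)
m=(np.abs(sub.astype(int)-bg).sum(2)>100).astype(np.uint8)
n,l,s,c=cv2.connectedComponentsWithStats(m)
for k in range(1,n):
    if s[k,4]<60: continue
    ys,xs=np.where(l==k); w=ray('top',np.c_[xs+238,ys+205],0.006)[:,:2].astype(np.float32)
    r=cv2.minAreaRect(w*1000); e=np.linalg.eigh(np.cov(w.T)); 
    print(s[k],r,w.mean(0),'yaw len',np.degrees(np.arctan2(e[1][1,1],e[1][0,1])),np.sqrt(e[0]*12))
E
```

```text
[190. 202. 147.]
[ 34   8  22  14 211] ((550.67138671875, 182.7322540283203), (73.69990539550781, 39.536903381347656), 81.21166229248047) [0.5507 0.1854] yaw len 78.67961316449446 [0.0403 0.0706]
[  5  10  22  16 213] ((538.160888671875, 286.8972473144531), (39.852134704589844, 73.58792877197266), 16.702985763549805) [0.5372 0.2892] yaw len 106.38052285553982 [0.0406 0.0696]
[  6  46  23  15 217] ((412.7998352050781, 278.1937561035156), (39.0201530456543, 72.39717864990234), 14.763612747192383) [0.4122 0.2797] yaw len 101.8232426789207 [0.0401 0.0707]
[ 36  47  22  17 212] ((409.1035461425781, 176.99588012695312), (73.01016998291016, 39.25482940673828), 70.19390869140625) [0.4094 0.1786] yaw len 69.89788175473906 [0.0399 0.0701]
```

View pics/tester.png

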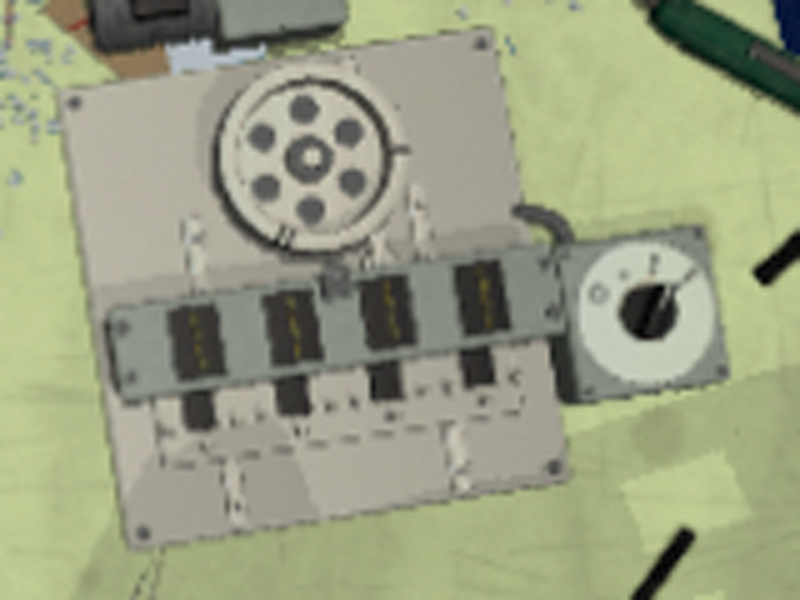

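View pics/boards.png

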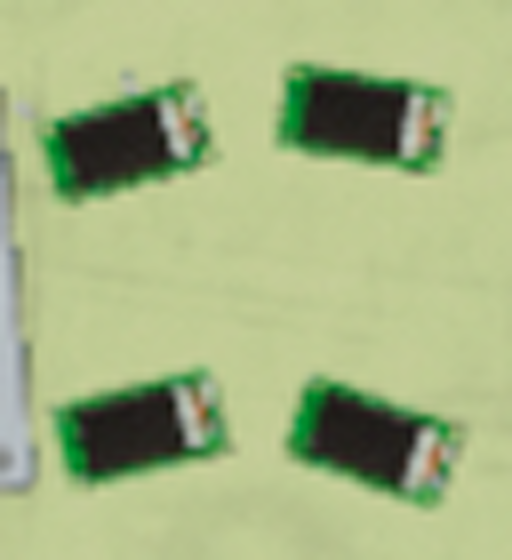

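```bash
cat >> h.py <<'E'
def px(c,x0=305,y0=165,s=5): c=np.array(c,float); return (c+.5)/s-.5+[x0,y0]
def T2w(T,P): # tester pose (x,y,yaw) -> world
    P=np.atleast_2d(np.array(P,float)); c,s=np.cos(T[2]),np.sin(T[2]); return np.c_[T[0]+c*P[:,0]-s*P[:,1],T[1]+s*P[:,0]+c*P[:,1],P[:,2]]
def w2T(T,P):
    P=np.atleast_2d(np.array(P,float)); c,s=np.cos(T[2]),np.sin(T[2]); d=P[:,:2]-T[:2]; return np.c_[c*d[:,0]+s*d[:,1],-s*d[:,0]+c*d[:,1],P[:,2]]
def go(x,y,z,yaw,ob=None):
    """moves from present pose to TCP x,y,z with jaw axis (tool y) at yaw (mod pi), tool down"""
    ob=ob or arm.observe(); R=Rot.from_euler('xyz',ob['tool_rot']).as_matrix(); p=ob['position']
    t=R.T@(np.array([x,y,z])-p)*1000; y0=np.arctan2(R[1,1],R[0,1]); d=-(yaw-y0); d=(d+np.pi/2)%np.pi-np.pi/2
    q=ob['joint_positions']; q6=q[5]
    print('tx %.1f ty %.1f tz %.1f roll %.3f (alt %.3f)  yaw0 %.3f q1 %.3f q6 %.3f'%(*t,d,d-np.pi*np.sign(d),y0,q[0],q6), 'toolx',R[:,0].round(4))
E
python3 - <<'E'
from h import *
from scipy.optimize import least_squares
np.set_printoptions(precision=4,suppress=True)
P=np.array([[160,165,12],[160,-165,12],[-160,-165,12],[-160,165,12],[-4,-161,58],[-4,-273,58],[-116,-273,58],[-116,-161,58]])/1e3
# base 330x320: try both orders
U=px([[65,92],[495,28],[568,478],[130,548],[568,243],[703,228],[728,378],[585,402]])
for a,b in((.160,.165),(.165,.160)):
    P[:4,:2]=[[a,b],[a,-b],[-a,-b],[-a,b]]
    f=lambda T:(proj('top',T2w(T,P))-U).ravel()
    r=least_squares(f,[.54,-.12,.14],loss='soft_l1'); T=r.x; print(T,r.cost); print(f(T).reshape(-1,2).round(2).tolist())
    g=lambda q,z:(w2T(T,ray('top',px([q]),z))[0]*1000).round(1)
    print('wheel',g((313,157),.084),'single',g((400,150),.084),'dbl',g((286,237),.084),'ptr',g((337,270),.084),'knob',g((655,310),.088),'white',g((690,272),.088))
    print('bridge',g((110,312),.088),g((125,400),.088),g((555,340),.088))
    for n in range(4): pass
w=ray('top',px([(313,157)]),.084); print(w)
for n,z in(('sel',.088),): print(ray('top',px([(655,310)]),z))
c=T2w(T,[[-.06,-.217,.077]]); print('box ctr',c)
go(c[0,0],c[0,1],.14,T[2]-1.05+np.pi/2)
E
```

```text
[ 0.5478 -0.1159  0.1662] 12.083601223567513
[[-3.45, 0.63], [0.89, -0.29], [2.16, -1.89], [-1.82, -0.74], [-2.66, 0.81], [1.15, -1.16], [1.93, 0.65], [-0.38, 1.09]]
wheel [81.1  0.9 84. ] single [ 76.7 -58.9  84. ] dbl [30.4 28.4 84. ] ptr [ 3. -2. 84.] knob [ -57.9 -212.7   88. ] white [ -36.3 -241.7   88. ]
bridge [ -1.2 154.7  88. ] [-60.6 154.3  88. ] [ -66.9 -140.3   88. ]
[ 0.5482 -0.1168  0.1617] 8.34134229680799
[[-1.86, -1.29], [-0.23, -1.38], [1.12, -0.13], [-0.16, 0.18], [-2.38, 0.91], [1.45, -0.92], [2.1, 0.92], [-0.23, 1.21]]
wheel [80.9  2.2 84. ] single [ 76.8 -57.6  84. ] dbl [30.  29.5 84. ] ptr [ 2.8 -1.1 84. ] knob [ -57.2 -212.    88. ] white [ -35.5 -240.9   88. ]
bridge [ -2.1 155.7  88. ] [-61.6 155.   88. ] [ -66.5 -139.7   88. ]
[[ 0.6276 -0.1016  0.084 ]]
[[ 0.5259 -0.3352  0.088 ]]
box ctr [[ 0.5239 -0.3407  0.077 ]]
tx 110.3 ty -44.4 tz -330.1 roll 1.326 (alt -1.816)  yaw0 -1.133 q1 -1.153 q6 -0.020 toolx [ 0.     -0.0001 -1.    ]
```

```bash
cat > fit.py <<'E'
from h import *
from scipy.optimize import differential_evolution
from scipy.ndimage import map_coordinates
def seg(a,b,n=60): t=np.linspace(0,1,n)[:,None]; return np.array(a)+(np.array(b)-np.array(a))*t
def rect(x0,x1,y0,y1,z): c=[(x0,y0,z),(x1,y0,z),(x1,y1,z),(x0,y1,z)]; return [seg(c[i],c[(i+1)%4])/1e3 for i in range(4)]
th=np.linspace(0,2*np.pi,120)
circ=lambda r,z,x,y:np.c_[x+r*np.cos(th),y+r*np.sin(th),0*th+z]/1e3
def curves(wx):
    return rect(-165,165,-160,160,12)+rect(-116,-4,-273,-161,58)+[seg((-65,-135,88),(-65,135,88))/1e3]+[circ(65,84,wx,0),circ(53,84,wx,0),circ(50,58,-60,-217)]
def score(p,G,n):
    T=p[:3]; P=np.vstack(curves(p[3])); u=proj(n,T2w(T,P)); return -map_coordinates(G,[u[:,1],u[:,0]],order=1).mean()
def fit(n,im):
    g=cv2.GaussianBlur(im.astype(np.float32),(0,0),.8); G=np.sqrt(sum(cv2.Sobel(g,cv2.CV_32F,*d)**2 for d in((1,0),(0,1))).max(2)); G=np.minimum(G,120)
    r=differential_evolution(score,[(.52,.58),(-.15,-.08),(.08,.26),(72,90)],args=(G,n),seed=1,maxiter=60,popsize=12,polish=True); return r.x,r.fun
if __name__=='__main__':
    np.set_printoptions(precision=4,suppress=True); out=[]
    for n in('top','side'):
        im=np.load(n+'0.npy'); x,f=fit(n,im); print(n,x,f)
        big=cv2.resize(im[:,:,::-1],None,fx=5,fy=5,interpolation=cv2.INTER_CUBIC)
        for c in curves(x[3]):
            u=((proj(n,T2w(x[:3],c))+.5)*5-.5).round().astype(int); cv2.polylines(big,[u.reshape(-1,1,2)],False,(0,0,255),1)
        o=((proj(n,[[x[0],x[1],.03]])+.5)*5)[0].astype(int)+(60 if n=='top' else 40,0); out.append(big[o[1]-300:o[1]+300,o[0]-330:o[0]+430])
    cv2.imwrite('pics/fit.png',cv2.resize(np.vstack(out),(0,0),fx=.79,fy=.5) if 0 else out[0]); cv2.imwrite('pics/fits.png',out[1])
E
python3 fit.py
```

```text
top [ 0.5466 -0.1128  0.1738 73.2465] -101.98496
side [ 0.5479 -0.1184  0.1662 82.5151] -103.77772521972656
```

View pics/fit.png

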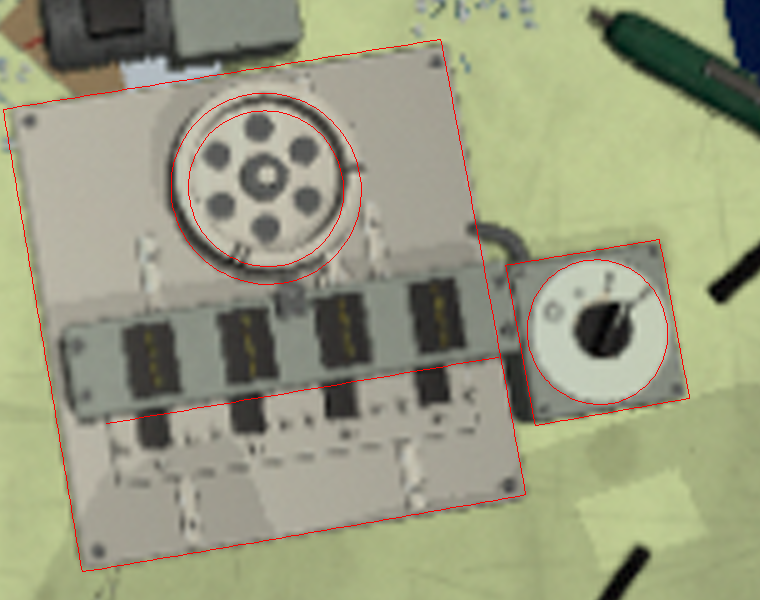

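```bash
cat > fit2.py <<'E'
import fit; from fit import *
np.set_printoptions(precision=4,suppress=True)
A=rect(-165,165,-160,160,12); B=rect(-116,-4,-273,-161,58)+[circ(50,58,-60,-217)]
sets={'base':lambda w:A,'box':lambda w:B,'both':lambda w:A+B,'all':lambda w:A+B+[circ(65,84,w,0)]}
for n in('top','side'):
    im=np.load(n+'0.npy')
    for k,c in sets.items():
        fit.curves=c; x,f=fit.fit(n,im); print(n,k,x,f,'selector',T2w(x[:3],[[-.06,-.217,.077]])[0,:2],'wheel82',T2w(x[:3],[[.0815,0,.084]])[0,:2])
E
python3 fit2.py
```

```text
Traceback (most recent call last):
  File "fit2.py", line 8, in <module>
    fit.curves=c; x,f=fit.fit(n,im); print(n,k,x,f,'selector',T2w(x[:3],[[-.06,-.217,.077]])[0,:2],'wheel82',T2w(x[:3],[[.0815,0,.084]])[0,:2])
                      ^^^^^^^
AttributeError: 'function' object has no attribute 'fit'
```

View pics/fits.png

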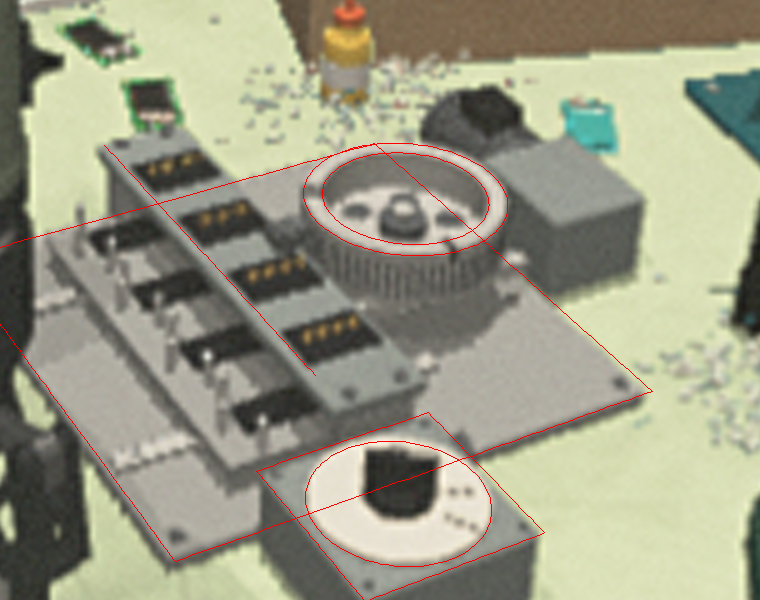

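```bash
sed -i '1s/.*/import fit as F; from fit import */; s/fit\.curves/F.curves/; s/fit\.fit/F.fit/' fit2.py; python3 fit2.py
```

```text
top base [ 0.5466 -0.1179  0.1621 83.6073] -94.180466 selector [ 0.5224 -0.3417] wheel82 [ 0.627  -0.1047]
top box [ 0.5595 -0.1161  0.1223 73.8866] -111.31018 selector [ 0.5264 -0.3388] wheel82 [ 0.6404 -0.1062]Traceback (most recent call last):
  File "fit2.py", line 8, in <module>
    F.curves=c; x,f=F.fit(n,im); print(n,k,x,f,'selector',T2w(x[:3],[[-.06,-.217,.077]])[0,:2],'wheel82',T2w(x[:3],[[.0815,0,.084]])[0,:2])
                    ~~~~~^^^^^^
  File "fit.py", line 14, in fit
    r=differential_evolution(score,[(.52,.58),(-.15,-.08),(.08,.26),(72,90)],args=(G,n),seed=1,maxiter=60,popsize=12,polish=True); return r.x,r.fun
    return fun(*args, **kwargs)
    ret = solver.solve()
    next(self)
    ~~~~^^^^^^
    energy = self.func(parameters)
    return self.f(x, *self.args)
           ~~~~~~^^^^^^^^^^^^^^^
  File "fit.py", line 11, in score
    T=p[:3]; P=np.vstack(curves(p[3])); u=proj(n,T2w(T,P)); return -map_coordinates(G,[u[:,1],u[:,0]],order=1).mean()
                                          ~~~~^^^^^^^^^^^^
  File "h.py", line 12, in proj
    K,d,o,R=cam(n); c=(np.array(P,float).reshape(-1,3)-o)@R; c=c*[1,-1,-1]
            ~~~^^^
  File "h.py", line 5, in cam
    i=camera_info(n); f=210/np.tan(np.radians(i['vfov'])/2)
ValueError: time passes only in moves, steps and waits
```

Call:
apply_moves(plan=[{"grip": 45,"tx": 40,"ty": -44,"tz": -330,"roll": 1.32},{"grip": 45,"tx": 40,"ty": -44,"tz": -330,"roll": 1.32},{"grip": 45,"tx": 40,"ty": -44,"tz": -330,"roll": 1.32},{"grip": 45,"tx": 40,"ty": -44,"tz": -330,"roll": 1.32},{"grip": 45,"tx": 40,"ty": -44,"tz": -330,"roll": 1.32},{"grip": 45,"tx": 40,"ty": -44,"tz": -330,"roll": 1.32},{"grip": 45,"tx": 40,"ty": -44,"tz": -330,"roll": 1.32},{"grip": 45,"tx": 40,"ty": -44,"tz": -330,"roll": 1.32}], force=40)

```text
clock: 1.67
position: [0.5073, -0.3516, 0.2129]
tool_rot: [2.617, 1.57, -1.033]
contact_force: [-0.1, -0.9, 0.1]
opening: 0.0451
```

```bash
sed -i 's/^def cam(n):/from functools import lru_cache\n@lru_cache\ndef cam(n):/' h.py; python3 - <<'E'
from h import *
go(.5245,-.341,.087,.165-1.05+np.pi/2); ob=arm.observe(); print(ob['position'],ob['opening'],ob['clock'])
E
```

```text
tx 125.9 ty -17.7 tz -9.8 roll 0.376 (alt -2.766)  yaw0 -2.080 q1 -0.625 q6 1.455 toolx [ 3.e-04 -4.e-04 -1.e+00]
[ 0.50728782 -0.35163563  0.21286536] 0.04507236801191577 1.6667
```

Call:
apply_moves(plan=[{"grip": 40,"tx": 50,"ty": -17.7,"tz": -9.8,"roll": 0.376},{"grip": 40,"tx": 50,"ty": -17.7,"tz": -9.8,"roll": 0.376},{"grip": 40,"tx": 50,"ty": -17.7,"tz": -9.8,"roll": 0.376},{"grip": 40,"tx": 50,"ty": -17.7,"tz": -9.8,"roll": 0.376},{"grip": 40,"tx": 50,"ty": -17.7,"tz": -9.8,"roll": 0.376},{"grip": 40,"tx": 50,"ty": -17.7,"tz": -9.8,"roll": 0.376},{"grip": 40,"tx": 50,"ty": -17.7,"tz": -9.8,"roll": 0.376},{"grip": 40,"tx": 50,"ty": -17.7,"tz": -9.8,"roll": 0.376}])

```text
clock: 2.33
position: [0.5229, -0.3425, 0.1637]
tool_rot: [-2.903, 1.569, -0.64]
contact_force: [0.3, -0.9, -0.4]
opening: 0.0403
```

```bash
python3 - <<'E'
from h import *
go(.5245,-.341,.087,.165-1.05+np.pi/2); ob=arm.observe(); print(ob['position'],ob['opening'],ob['clock'])
im=capture('top'); np.save('t1.npy',im)
print(proj('top',[[.5245,-.341,.087]]))
E
```

```text
tx 76.7 ty -2.2 tz 0.3 roll 0.007 (alt -3.135)  yaw0 -2.449 q1 -0.598 q6 1.851 toolx [ 1.2e-03 -9.0e-04 -1.0e+00]
[ 0.52291634 -0.34254121  0.16370573] 0.04030466808256495 2.3333
[[437.15003802 227.0377126 ]]
```

Call:
apply_moves(plan=[{"grip": 40,"tx": 30,"ty": 0,"tz": 0,"roll": 0},{"grip": 40,"tx": 60,"ty": 0,"tz": 0,"roll": 0},{"grip": 40,"tx": 75,"ty": 0,"tz": 0,"roll": 0},{"grip": 40,"tx": 75,"ty": 0,"tz": 0,"roll": 0},{"grip": 0,"tx": 75,"ty": 0,"tz": 0,"roll": 0},{"grip": 0,"tx": 75,"ty": 0,"tz": 0,"roll": 0},{"grip": 0,"tx": 75,"ty": 0,"tz": 0,"roll": 0},{"grip": 0,"tx": 75,"ty": 0,"tz": 0,"roll": 0}], force=40)

```text
clock: 3.05
position: [0.5263, -0.3416, 0.0895]
tool_rot: [-2.314, 1.563, -0.053]
contact_force: [7.6, 3.8, -3.5]
opening: 0.0087
```

```bash
python3 - <<'E'
from h import *
go(.5245,-.341,.087,.165-1.05+np.pi/2); ob=arm.observe(); print(ob['position'],ob['opening'],ob['clock'],ob['contact_force'],ob['wrist_torque'])
E
```

```text
tx 2.5 ty 1.0 tz 1.7 roll 0.005 (alt -3.137)  yaw0 -2.451 q1 -0.596 q6 1.852 toolx [ 7.8e-03 -4.0e-04 -1.0e+00]
[ 0.52631223 -0.34164738  0.08947432] 0.008691697769512523 3.05 [ 7.62136765  3.82403471 -3.48433877] [ 0.66274828 -1.21858132 -0.08025204]
```

Call:
apply_moves(plan=[{"grip": 0,"tx": 0,"ty": -1.5,"tz": 0,"roll": -0.12},{"grip": 0,"tx": 0,"ty": -1.5,"tz": 0,"roll": -0.24},{"grip": 0,"tx": 0,"ty": -1.5,"tz": 0,"roll": -0.36},{"grip": 0,"tx": 0,"ty": -1.5,"tz": 0,"roll": -0.48},{"grip": 0,"tx": 0,"ty": -1.5,"tz": 0,"roll": -0.6},{"grip": 0,"tx": 0,"ty": -1.5,"tz": 0,"roll": -0.72},{"grip": 0,"tx": 0,"ty": -1.5,"tz": 0,"roll": -0.84},{"grip": 0,"tx": 0,"ty": -1.5,"tz": 0,"roll": -0.96}])

```text
clock: 3.72
position: [0.5268, -0.3408, 0.0895]
tool_rot: [2.995, 1.564, -0.061]
contact_force: [6.7, 3.4, -2.9]
opening: 0.009
```

Call:
apply_moves(plan=[{"grip": 0,"tx": 0,"ty": 0,"tz": 0,"roll": -0.12},{"grip": 0,"tx": 0,"ty": 0,"tz": 0,"roll": -0.24},{"grip": 0,"tx": 0,"ty": 0,"tz": 0,"roll": -0.36},{"grip": 0,"tx": 0,"ty": 0,"tz": 0,"roll": -0.48},{"grip": 0,"tx": 0,"ty": 0,"tz": 0,"roll": -0.6},{"grip": 0,"tx": 0,"ty": 0,"tz": 0,"roll": -0.72},{"grip": 0,"tx": 0,"ty": 0,"tz": 0,"roll": -0.84},{"grip": 0,"tx": 0,"ty": 0,"tz": 0,"roll": -0.96}])

```text
clock: 4.38
position: [0.5263, -0.3401, 0.0895]
tool_rot: [2.284, 1.566, 0.189]
contact_force: [4.4, 5.4, -1.4]
opening: 0.0087
```

Call:
apply_moves(plan=[{"grip": 0,"tx": 0,"ty": 0,"tz": 0,"roll": -0.1},{"grip": 0,"tx": 0,"ty": 0,"tz": 0,"roll": -0.17},{"grip": 0,"tx": 0,"ty": 0,"tz": 0,"roll": -0.17},{"grip": 40,"tx": 0,"ty": 0,"tz": 0,"roll": -0.17},{"grip": 40,"tx": 0,"ty": 0,"tz": 0,"roll": -0.17},{"grip": 40,"tx": 0,"ty": 0,"tz": 0,"roll": -0.17},{"grip": 40,"tx": -35,"ty": 0,"tz": 0,"roll": -0.17},{"grip": 40,"tx": -70,"ty": 0,"tz": 0,"roll": -0.17}])

```text
clock: 5.05
position: [0.5227, -0.3406, 0.1571]
tool_rot: [-1.721, 1.566, 2.631]
contact_force: [0.2, -0.3, 0.4]
opening: 0.0403
```

```bash
python3 - <<'E'
from h import *
go(.5245,-.341,.087,.165+1.05+np.pi/2); ob=arm.observe(); print(ob['position'],ob['opening'],ob['clock'],ob['contact_force'],ob['wrist_torque'])
# rim pinch pose
C=np.array([.6275,-.1037]); 
for ph in(60,70,80):
    a=.165+np.radians(ph); print(ph,C+.059*np.array([np.cos(a),np.sin(a)])); go(*(C+.059*np.array([np.cos(a),np.sin(a)])),.15,a)
E
```

```text
tx 70.1 ty 2.2 tz -0.2 roll -0.004 (alt 3.137)  yaw0 -0.360 q1 -0.596 q6 -0.236 toolx [-0.0045  0.0025 -1.    ]
[ 0.52271471 -0.34064875  0.15706411] 0.040328573217595635 5.05 [ 0.16294436 -0.32927802  0.37255099] [-0.03903098  0.02776829 -0.01741481]
60 [ 0.64820679 -0.04845302]
tx 7.2 ty 14.6 tz -317.7 roll 1.569 (alt -1.572)  yaw0 -0.360 q1 -0.596 q6 -0.236 toolx [-0.0045  0.0025 -1.    ]
70 [ 0.63829867 -0.04569665]
tx 7.3 ty 4.3 tz -316.8 roll 1.395 (alt -1.747)  yaw0 -0.360 q1 -0.596 q6 -0.236 toolx [-0.0045  0.0025 -1.    ]
80 [ 0.62806243 -0.04470268]
tx 7.3 ty -5.6 tz -314.1 roll 1.220 (alt -1.921)  yaw0 -0.360 q1 -0.596 q6 -0.236 toolx [-0.0045  0.0025 -1.    ]
```

Call:
apply_moves(plan=[{"grip": 28,"tx": 0,"ty": 1,"tz": -40,"roll": -0.12},{"grip": 28,"tx": 0,"ty": 1,"tz": -80,"roll": -0.24},{"grip": 28,"tx": 0,"ty": 1,"tz": -120,"roll": -0.36},{"grip": 28,"tx": 0,"ty": 1,"tz": -160,"roll": -0.48},{"grip": 28,"tx": 0,"ty": 1,"tz": -200,"roll": -0.6},{"grip": 28,"tx": 0,"ty": 1,"tz": -240,"roll": -0.72},{"grip": 28,"tx": 0,"ty": 1,"tz": -280,"roll": -0.84},{"grip": 28,"tx": 0,"ty": 1,"tz": -317,"roll": -0.96}])

```text
clock: 5.72
position: [0.6373, -0.0429, 0.1586]
tool_rot: [0.633, 1.57, -0.331]
contact_force: [0.7, 0.0, 1.1]
opening: 0.0279
```

Call:
apply_moves(plan=[{"grip": 28,"tx": 0,"ty": 0,"tz": 0,"roll": -0.12},{"grip": 28,"tx": 0,"ty": 0,"tz": 0,"roll": -0.24},{"grip": 28,"tx": 0,"ty": 0,"tz": 0,"roll": -0.36},{"grip": 28,"tx": 0,"ty": 0,"tz": 0,"roll": -0.48},{"grip": 28,"tx": 0,"ty": 0,"tz": 0,"roll": -0.6},{"grip": 28,"tx": 0,"ty": 0,"tz": 0,"roll": -0.72},{"grip": 28,"tx": 0,"ty": 0,"tz": 0,"roll": -0.84},{"grip": 28,"tx": 0,"ty": 0,"tz": 0,"roll": -0.87}])

```text
clock: 6.38
position: [0.6368, -0.0452, 0.1585]
tool_rot: [-0.515, 1.57, -0.612]
contact_force: [1.1, -0.2, -0.1]
opening: 0.028
```

```bash
python3 - <<'E'
from h import *
ob=arm.observe(); print(ob['position'],ob['opening'],ob['clock'])
C=np.array([.629,-.103]); a=.165+np.radians(75); go(*(C+.059*np.array([np.cos(a),np.sin(a)])),.08,a)
s=capture('side'); t=capture('top'); np.save('s1.npy',s)
def crop(im,u,w,h,f): x,y=int(u[0]-w/2),int(u[1]-h/2); return cv2.resize(im[y:y+h,x:x+w],None,fx=f,fy=f,interpolation=cv2.INTER_CUBIC)
u=proj('side',[[.57,-.2,.07]])[0]; A=crop(s,u,150,130,4.5)
B=crop(t,proj('top',[[.5265,-.341,.07]])[0],40,40,3)
A[:120,-120:]=B; save('rim1',A)
E
```

```text
[ 0.6367668  -0.04516736  0.1584853 ] 0.027990980937125064 6.3833
tx 78.5 ty 0.7 tz -2.2 roll 0.001 (alt -3.141)  yaw0 1.475 q1 -0.089 q6 -1.563 toolx [ 8.e-04 -6.e-04 -1.e+00]
```

View pics/rim1.png

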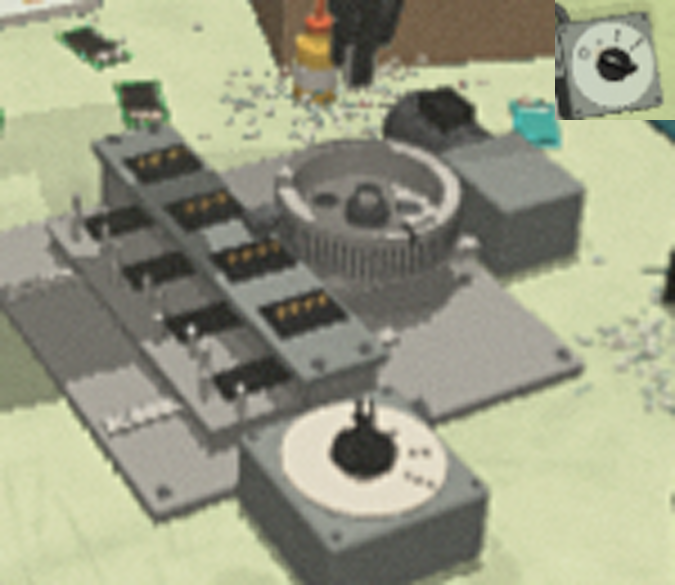

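Call:
apply_moves(plan=[{"grip": 28,"tx": 20,"ty": 0.5,"tz": -2,"roll": 0},{"grip": 28,"tx": 40,"ty": 0.5,"tz": -2,"roll": 0},{"grip": 28,"tx": 60,"ty": 0.5,"tz": -2,"roll": 0},{"grip": 28,"tx": 77,"ty": 0.5,"tz": -2,"roll": 0},{"grip": 28,"tx": 77,"ty": 0.5,"tz": -2,"roll": 0},{"grip": 0,"tx": 77,"ty": 0.5,"tz": -2,"roll": 0},{"grip": 0,"tx": 77,"ty": 0.5,"tz": -2,"roll": 0},{"grip": 0,"tx": 77,"ty": 0.5,"tz": -2,"roll": 0}], force=50)

```text
clock: 7.15
position: [0.6348, -0.0457, 0.0811]
tool_rot: [-1.412, 1.568, -1.511]
contact_force: [0.5, -6.0, -7.5]
opening: 0.0118
```

```bash
python3 - <<'E'
from h import *
ob=arm.observe(); print(ob['position'],ob['opening'],ob['clock'],ob['contact_force'],ob['wrist_torque'])
C=np.array([.629,-.103]); a=.165+np.radians(75); go(*(C+.059*np.array([np.cos(a),np.sin(a)])),.08,a)
for s in(.1875,):
    for k in range(1,9): t=.1*k; print(round(t,3),round(59*(np.cos(t)-1),2),round(59*np.sin(t),2))
E
```

```text
[ 0.63476963 -0.04568847  0.08113172] 0.011773512847273187 7.15 [ 0.52609985 -6.01849316 -7.52925537] [-0.63964322 -0.15796154  0.23733972]
tx 1.1 ty 1.4 tz -0.2 roll -0.003 (alt 3.139)  yaw0 1.471 q1 -0.089 q6 -1.558 toolx [ 2.0e-04 -2.9e-03 -1.0e+00]
0.1 -0.29 5.89
0.2 -1.18 11.72
0.3 -2.64 17.44
0.4 -4.66 22.98
0.5 -7.22 28.29
0.6 -10.31 33.31
0.7 -13.87 38.01
0.8 -17.89 42.32
```

Call:
apply_moves(plan=[{"grip": 0,"tx": 0,"ty": -0.3,"tz": 5.9,"roll": 0.1},{"grip": 0,"tx": 0,"ty": -1.2,"tz": 11.7,"roll": 0.2},{"grip": 0,"tx": 0,"ty": -2.6,"tz": 17.4,"roll": 0.3},{"grip": 0,"tx": 0,"ty": -4.7,"tz": 23.0,"roll": 0.4},{"grip": 0,"tx": 0,"ty": -7.2,"tz": 28.3,"roll": 0.5},{"grip": 0,"tx": 0,"ty": -10.3,"tz": 33.3,"roll": 0.6},{"grip": 0,"tx": 0,"ty": -13.9,"tz": 38.0,"roll": 0.7},{"grip": 0,"tx": 0,"ty": -17.9,"tz": 42.3,"roll": 0.8}])

```text
clock: 7.82
position: [0.675, -0.0673, 0.0812]
tool_rot: [-0.838, 1.569, -1.743]
contact_force: [0.3, -2.8, -6.7]
opening: 0.0116
```

Call:
apply_moves(plan=[{"grip": 0,"tx": 0,"ty": -0.3,"tz": 5.9,"roll": 0.1},{"grip": 0,"tx": 0,"ty": -1.2,"tz": 11.7,"roll": 0.2},{"grip": 0,"tx": 0,"ty": -2.6,"tz": 17.4,"roll": 0.3},{"grip": 0,"tx": 0,"ty": -4.7,"tz": 23.0,"roll": 0.4},{"grip": 0,"tx": 0,"ty": -7.2,"tz": 28.3,"roll": 0.5},{"grip": 0,"tx": 0,"ty": -10.3,"tz": 33.3,"roll": 0.6},{"grip": 0,"tx": 0,"ty": -13.9,"tz": 38.0,"roll": 0.7},{"grip": 0,"tx": 0,"ty": -13.9,"tz": 38.0,"roll": 0.7}])

```text
clock: 8.48
position: [0.688, -0.1062, 0.0811]
tool_rot: [0.529, 1.569, -1.075]
contact_force: [0.4, -2.5, -6.4]
opening: 0.0115
```

```bash
cat >> h.py <<'E'
def crop(im,u,w,h,f): x,y=int(u[0]-w/2),int(u[1]-h/2); return cv2.resize(im[y:y+h,x:x+w],None,fx=f,fy=f,interpolation=cv2.INTER_CUBIC),(x,y)
E
python3 - <<'E'
from h import *
ob=arm.observe(); print(ob['position'],ob['opening'],ob['clock'],ob['contact_force'],ob['wrist_torque'])
t=capture('top'); A,o=crop(t,proj('top',[[.53,-.15,.05]])[0],130,110,6); print(o)
save('w1',A); np.save('t2.npy',t)
E
```

```text
[ 0.68800386 -0.10618579  0.08113647] 0.011518523583062226 8.4833 [ 0.36275836 -2.47800603 -6.42295183] [-0.43503986 -0.25704141 -0.06719557]
(314, 170)
```

View pics/w1.png

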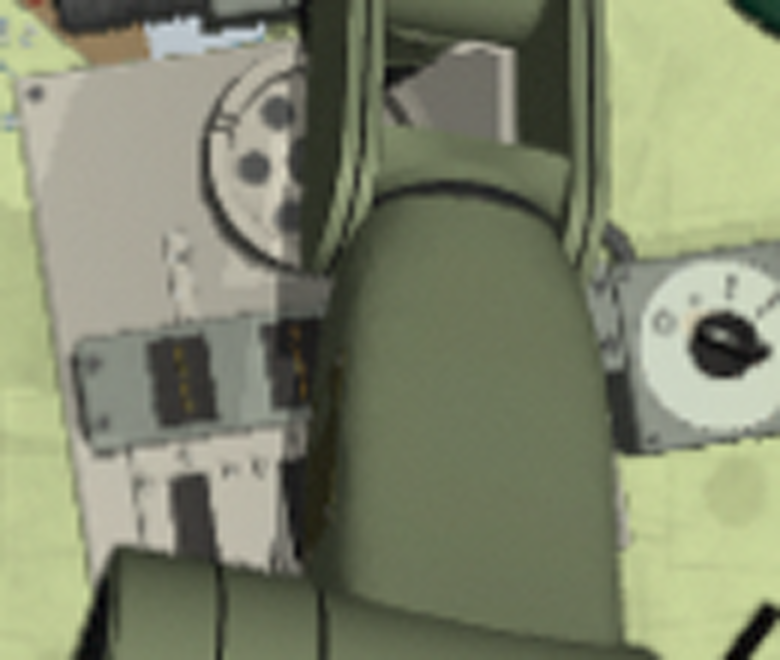

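Call:
apply_moves(plan=[{"grip": 26,"tx": 0,"ty": 0,"tz": 0,"roll": 0},{"grip": 26,"tx": 0,"ty": 0,"tz": 0,"roll": 0},{"grip": 26,"tx": 0,"ty": 0,"tz": 0,"roll": 0},{"grip": 26,"tx": -30,"ty": 0,"tz": 0,"roll": 0},{"grip": 26,"tx": -70,"ty": 0,"tz": 0,"roll": 0},{"grip": 26,"tx": -110,"ty": 0,"tz": 0,"roll": 0},{"grip": 26,"tx": -140,"ty": -30,"tz": 20,"roll": 0},{"grip": 26,"tx": -140,"ty": -55,"tz": 50,"roll": 0}])

```text
clock: 9.2
position: [0.6358, -0.1497, 0.2286]
tool_rot: [1.466, 1.556, -0.129]
contact_force: [0.5, -1.7, 0.5]
opening: 0.0256
```

Call:
apply_moves(plan=[{"grip": 55,"tx": 0,"ty": -28,"tz": 25,"roll": 0},{"grip": 55,"tx": 0,"ty": -56,"tz": 50,"roll": 0},{"grip": 55,"tx": 0,"ty": -84,"tz": 75,"roll": 0},{"grip": 55,"tx": 0,"ty": -112,"tz": 100,"roll": 0},{"grip": 55,"tx": 0,"ty": -140,"tz": 130,"roll": 0},{"grip": 55,"tx": 0,"ty": -170,"tz": 160,"roll": 0},{"grip": 55,"tx": 0,"ty": -200,"tz": 190,"roll": 0},{"grip": 55,"tx": 0,"ty": -230,"tz": 220,"roll": 0}])

```text
clock: 9.87
position: [0.3963, -0.364, 0.2221]
tool_rot: [1.025, 1.568, -0.574]
contact_force: [0.5, -1.2, 0.1]
opening: 0.0552
```

Call:
apply_moves(plan=[{"grip": 55,"tx": 0,"ty": -20,"tz": 30,"roll": 0},{"grip": 55,"tx": 0,"ty": -40,"tz": 60,"roll": 0},{"grip": 55,"tx": 0,"ty": -60,"tz": 90,"roll": 0},{"grip": 55,"tx": 0,"ty": -60,"tz": 110,"roll": 0},{"grip": 55,"tx": 0,"ty": -60,"tz": 110,"roll": 0},{"grip": 55,"tx": 0,"ty": -60,"tz": 110,"roll": 0},{"grip": 55,"tx": 0,"ty": -60,"tz": 110,"roll": 0},{"grip": 55,"tx": 0,"ty": -60,"tz": 110,"roll": 0}])

```text
clock: 10.53
position: [0.3348, -0.4703, 0.2212]
tool_rot: [2.103, 1.57, 0.504]
contact_force: [-0.4, 0.5, 0.0]
opening: 0.0551
```

```bash
python3 - <<'E'
from h import *
ob=arm.observe(); print(ob['position'],ob['opening'],ob['clock'],ob['joint_positions'])
t=capture('top'); A,o=crop(t,proj('top',[[.53,-.16,.05]])[0],130,100,6); print(o)
save('w2',A); np.save('t3.npy',t); s=capture('side'); np.save('s3.npy',s)
for n in ('top','side'): print([(np.round(r['centre'],4).tolist(),round(r['conf'],2)) for q in('nest_1','wheel_mark','pointer_tip') for r in spotter.look_for(q,n)])
E
```

```text
[ 0.33478585 -0.47028389  0.22120862] 0.05509546949720047 10.5333 [-9.72277718e-01  3.42634181e-01  1.60582323e+00  4.43694130e-04
  1.19309618e+00 -9.44316152e-01]
(317, 175)
[([0.4335, -0.1355, 0.0331], 0.71), ([0.4365, -0.1369, 0.0366], 0.31), ([0.6898, 0.1525, 0.0558], 0.2), ([0.5554, -0.1112, 0.0404], 0.62)]
[([0.4227, -0.212, 0.032], 0.75), ([0.5248, -0.3481, 0.0641], 0.35), ([0.632, -0.1109, 0.0643], 0.57), ([0.5694, -0.2139, 0.0477], 0.56), ([0.565, -0.2135, 0.0484], 0.67)]
```

View pics/w2.png

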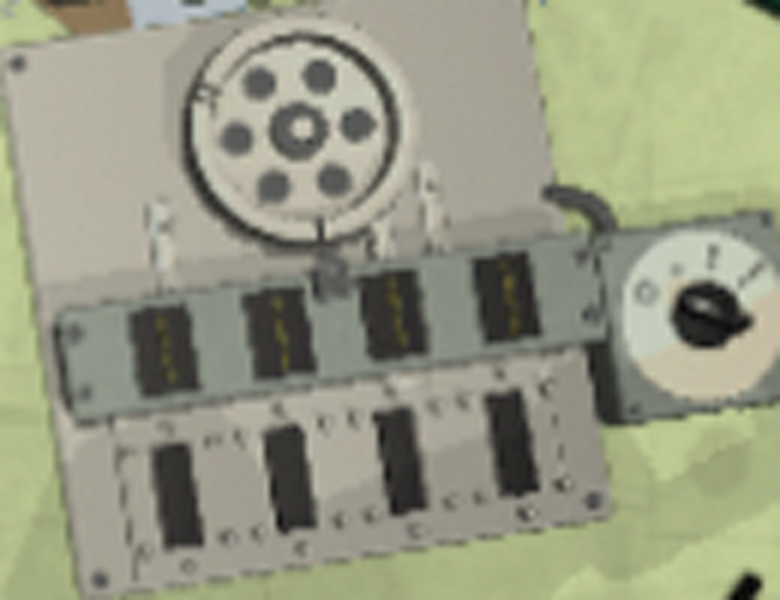

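```bash
python3 - <<'E'
from h import *
np.set_printoptions(precision=4,suppress=True)
t=np.load('t3.npy'); s=np.load('s3.npy')
T=np.array([.5485,-.1165,.165])
def blobs(im,n,z,reg):
    g=im.max(2); x0,y0,x1,y1=reg; m=(g[y0:y1,x0:x1]<75).astype(np.uint8); k,l,st,c=cv2.connectedComponentsWithStats(m)
    for i in range(1,k):
        if st[i,4]<30: continue
        # intensity-weighted centroid over dilated blob
        d=cv2.dilate((l==i).astype(np.uint8),np.ones((3,3))); wt=np.clip(150-g[y0:y1,x0:x1].astype(float),0,None)*d
        ys,xs=np.nonzero(wt); w=wt[ys,xs]; W=ray(n,np.c_[xs+x0,ys+y0],z); c=(W*w[:,None]).sum(0)/w.sum()
        e=np.linalg.eigh(np.cov(W[:,:2].T,aweights=w)); v=e[1][:,1]; print(n,st[i].tolist(),c,w2T(T,c)[0],'yaw',np.arctan2(v[1],v[0])%np.pi, np.sqrt(12*e[0]))
blobs(t,'top',.040,(317+20,175+65,317+95,275))
u=(px([[321,232],[301,130],[327,258]],317,175,6)); W=ray('top',u,.084); print(W,w2T(T,W)); 
q=w2T(T,W)[0]-[.081,0,.084]; print('wheel angle rough',np.arctan2(q[1],q[0]))
A,_=crop(t,proj('top',[[.526,-.34,.07]])[0],34,34,11); B,_=crop(s,proj('side',[[.526,-.34,.07]])[0],50,40,9); 
C,_=crop(s,proj('side',[[.46,-.16,.04]])[0],105,65,7)
cv=np.full((374+455,824,3),0,np.uint8); cv[:374,:374]=A; cv[:360,374:824]=B; cv[374:,:735]=C; save('knob',cv,.72)
E
```

```text
top [61, 0, 9, 18, 98] [ 0.4507 -0.2308  0.04  ] [-0.1153 -0.0967  0.04  ] yaw 0.169057542589091 [0.0239 0.0598]
top [42, 3, 9, 18, 101] [ 0.4404 -0.1657  0.04  ] [-0.1147 -0.0308  0.04  ] yaw 0.15704424090797353 [0.0234 0.0607]
top [24, 6, 8, 18, 102] [ 0.4301 -0.1009  0.04  ] [-0.1142  0.0348  0.04  ] yaw 0.1391214006971344 [0.0236 0.0598]
top [6, 9, 8, 17, 95] [ 0.42   -0.0359  0.04  ] [-0.1135  0.1006  0.04  ] yaw 0.15741538665044885 [0.023  0.0595]
[[ 0.5691 -0.111   0.084 ]
 [ 0.6267 -0.1001  0.084 ]
 [ 0.5545 -0.1143  0.084 ]] [[0.0213 0.002  0.084 ]
 [0.0799 0.0034 0.084 ]
 [0.0063 0.0011 0.084 ]]
wheel angle rough 3.1079317902273504
```

View pics/knob.png

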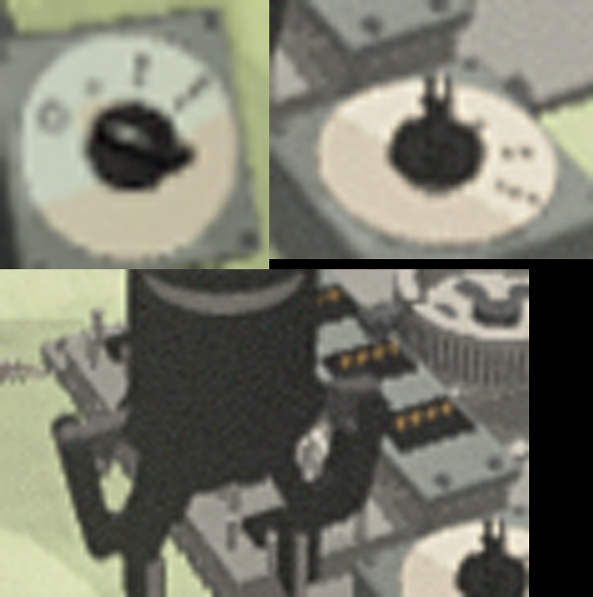

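```bash
cat >> h.py <<'E'
def boards(im,verbose=True):
    """green boards on bench left of tester: centre (x,y) robot frame, jaw yaw"""
    x0,y0,x1,y1=225,195,318,290; sub=im[y0:y1,x0:x1].astype(int); bg=np.array([190,202,147]); out=[]
    m=(np.abs(sub-bg).sum(2)>100).astype(np.uint8); n,l,s,c=cv2.connectedComponentsWithStats(m)
    for k in range(1,n):
        if not 120<s[k,4]<330: continue
        ys,xs=np.where(l==k); w=ray('top',np.c_[xs+x0,ys+y0],.006)[:,:2]; r=cv2.minAreaRect((w*1000).astype(np.float32)); e=np.linalg.eigh(np.cov(w.T))[1][:,1]
        a1=np.arctan2(e[1],e[0])%np.pi; cen=(np.array(r[0])/1000+w.mean(0))/2
        if max(r[1])>90 or min(r[1])<25: continue
        a2=np.radians(r[2]+(90 if r[1][1]>r[1][0] else 0))%np.pi
        b=((r[0][0]/1000),(r[0][1]/1000-.0023),(a1+a2)/2-np.pi/2); out.append(b)
        if verbose: print('board',np.round(b,4),'size',np.round(r[1],1),'mean',w.mean(0).round(4),'ang',round(a1,3),round(a2,3))
    return out
E
python3 - <<'E'
from h import *
for b in boards(np.load('t3.npy')): go(b[0],b[1],.12,b[2])
E
```

```text
board [ 0.5507  0.1804 -0.1755] size [73.7 39.5] mean [0.5507 0.1854] ang 1.373 1.417
board [0.5382 0.2846 0.2839] size [39.9 73.6] mean [0.5373 0.2891] ang 1.847 1.862
board [0.4128 0.2759 0.2278] size [39.  72.4] mean [0.4126 0.2796] ang 1.769 1.828
board [ 0.4091  0.1747 -0.3483] size [73.  39.3] mean [0.4094 0.1786] ang 1.22 1.225
tx 100.8 ty 197.2 tz -657.8 roll 0.146 (alt -2.995)  yaw0 -0.029 q1 -0.974 q6 -0.944 toolx [ 0.e+00 -1.e-04 -1.e+00]
tx 100.8 ty 181.6 tz -761.5 roll -0.313 (alt 2.828)  yaw0 -0.029 q1 -0.974 q6 -0.944 toolx [ 0.e+00 -1.e-04 -1.e+00]
tx 100.8 ty 56.5 tz -749.2 roll -0.257 (alt 2.885)  yaw0 -0.029 q1 -0.974 q6 -0.944 toolx [ 0.e+00 -1.e-04 -1.e+00]
tx 100.8 ty 55.8 tz -647.9 roll 0.319 (alt -2.823)  yaw0 -0.029 q1 -0.974 q6 -0.944 toolx [ 0.e+00 -1.e-04 -1.e+00]
```

Call:
apply_moves(plan=[{"grip": 55,"tx": 0,"ty": 98,"tz": -330,"roll": 0.07},{"grip": 55,"tx": 0,"ty": 98,"tz": -330,"roll": 0.07},{"grip": 55,"tx": 0,"ty": 98,"tz": -330,"roll": 0.07},{"grip": 55,"tx": 0,"ty": 98,"tz": -330,"roll": 0.07},{"grip": 55,"tx": 0,"ty": 98,"tz": -330,"roll": 0.07},{"grip": 55,"tx": 0,"ty": 98,"tz": -330,"roll": 0.07},{"grip": 55,"tx": 0,"ty": 98,"tz": -330,"roll": 0.07},{"grip": 55,"tx": 0,"ty": 98,"tz": -330,"roll": 0.07}])

```text
clock: 11.6
position: [0.4387, -0.153, 0.2211]
tool_rot: [1.249, 1.57, -0.422]
contact_force: [0.1, -0.4, -1.0]
opening: 0.0549
```

Call:
apply_moves(plan=[{"grip": 55,"tx": 0,"ty": 99,"tz": -340,"roll": 0.07},{"grip": 55,"tx": 0,"ty": 99,"tz": -340,"roll": 0.07},{"grip": 55,"tx": 0,"ty": 99,"tz": -340,"roll": 0.07},{"grip": 55,"tx": 0,"ty": 99,"tz": -340,"roll": 0.07},{"grip": 55,"tx": 0,"ty": 99,"tz": -340,"roll": 0.07},{"grip": 55,"tx": 0,"ty": 99,"tz": -340,"roll": 0.07},{"grip": 55,"tx": 0,"ty": 99,"tz": -340,"roll": 0.07},{"grip": 55,"tx": 100,"ty": 99,"tz": -340,"roll": 0.07}])

```text
clock: 12.27
position: [0.5615, 0.1412, 0.1913]
tool_rot: [2.035, 1.554, 0.297]
contact_force: [2.0, 1.3, 1.1]
opening: 0.0549
```

```bash
python3 - <<'E'
from h import *
np.set_printoptions(precision=4,suppress=True)
s=capture('side'); np.save('s4.npy',s); t=capture('top'); np.save('t4.npy',t)
go(.5507,.1804,.018,-.1755)
# top pad of nests in side view
T=np.array([.5503,-.1173,.162]); g=s.max(2)
for y in(.099,.033,-.033,-.099):
    c=proj('side',T2w(T,[[-.1155,y,.04]]))[0]; x0,y0=(c-[22,17]).astype(int); sub=g[y0:y0+34,x0:x0+44]
    m=(sub<75).astype(np.uint8); k,l,st,cc=cv2.connectedComponentsWithStats(m)
    i=1+np.argmax([st[j,4]-8*np.linalg.norm(cc[j]-[22,17]) for j in range(1,k)])
    ys,xs=np.where(l==i); W=ray('side',np.c_[xs+x0,ys+y0],.04); r=cv2.minAreaRect((W[:,:2]*1000).astype(np.float32))
    print(c.round(1),st[i].tolist(),'mean',W.mean(0),w2T(T,W.mean(0))[0],'rect',np.round(r[0],1),np.round(r[1],1),round(r[2],1),w2T(T,[[r[0][0]/1e3,r[0][1]/1e3,.04]])[0])
A,o=crop(s,proj('side',T2w(T,[[-.115,0,.04]]))[0],120,80,6.5)
for y in(.099,.033,-.033,-.099):
    q=[[-.1155+a*.030,y+b*.011,.04] for a,b in((1,1),(1,-1),(-1,-1),(-1,1))]; u=((proj('side',T2w(T,q))-o+.5)*6.5-.5).round().astype(int); A=np.ascontiguousarray(A); cv2.polylines(A,[u.reshape(-1,1,2)],True,(255,0,0),1)
save('pads',A)
E
```

```text
tx 162.9 ty -9.3 tz -40.5 roll 0.010 (alt -3.132)  yaw0 -0.165 q1 0.225 q6 0.390 toolx [-0.0074 -0.0009 -1.    ]
[249. 259.] [14, 15, 19, 8, 81] mean [ 0.4196 -0.0393  0.04  ] [-0.1164  0.0981  0.04  ] rect [418.5 -39.5] [58.4 26.9] 4.8 [-0.1175  0.098   0.04  ]
[257.8 269.9] [13, 14, 20, 10, 89] mean [ 0.4314 -0.1051  0.04  ] [-0.1153  0.0312  0.04  ] rect [ 429.6 -105.8] [58.8 26.2] 10.7 [-0.1172  0.0308  0.04  ]
[267.4 281.7] [12, 14, 20, 10, 95] mean [ 0.4405 -0.1701  0.04  ] [-0.1169 -0.0344  0.04  ] rect [ 439.3 -170.9] [59.6 24.4] 9.1 [-0.1182 -0.035   0.04  ]
[277.7 294.5] [12, 13, 21, 11, 109] mean [ 0.4513 -0.2352  0.04  ] [-0.1168 -0.1004  0.04  ] rect [ 450.2 -235.6] [59.3 24.3] 7.7 [-0.1178 -0.1006  0.04  ]
```

View pics/pads.png

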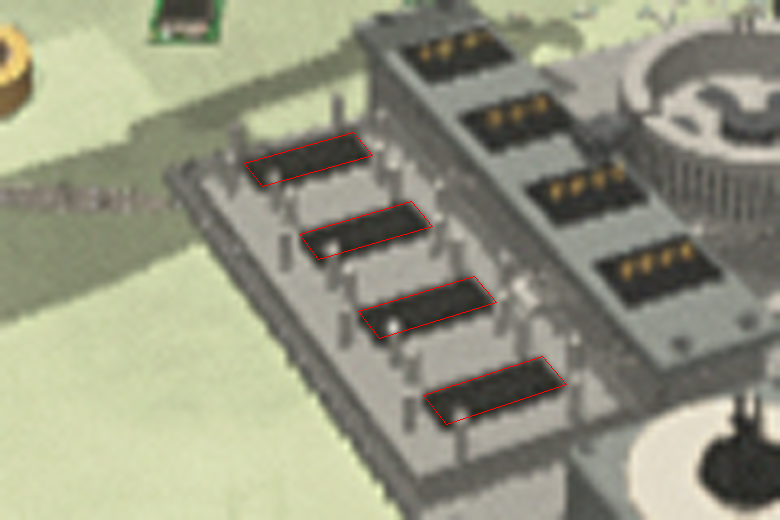

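Call:
apply_moves(plan=[{"grip": 55,"tx": 30,"ty": -9,"tz": -40,"roll": 0.01},{"grip": 55,"tx": 60,"ty": -9,"tz": -40,"roll": 0.01},{"grip": 55,"tx": 90,"ty": -9,"tz": -40,"roll": 0.01},{"grip": 55,"tx": 110,"ty": -9,"tz": -40,"roll": 0.01},{"grip": 55,"tx": 110,"ty": -9,"tz": -40,"roll": 0.01},{"grip": 55,"tx": 110,"ty": -9,"tz": -40,"roll": 0.01},{"grip": 55,"tx": 110,"ty": -9,"tz": -40,"roll": 0.01},{"grip": 55,"tx": 110,"ty": -9,"tz": -40,"roll": 0.01}])

```text
clock: 13.03
position: [0.5551, 0.177, 0.0776]
tool_rot: [1.996, 1.567, 0.244]
contact_force: [0.2, -0.5, -0.7]
opening: 0.0554
```

```bash
python3 - <<'E'
from h import *
ob=arm.observe(); print(ob['position'],ob['clock'])
go(.5507,.1804,.018,-.1755)
E
```

```text
[0.5550839  0.17696179 0.07761049] 13.0333
tx 59.6 ty -5.1 tz -2.5 roll -0.005 (alt 3.137)  yaw0 -0.180 q1 0.289 q6 0.469 toolx [ 0.0039  0.001  -1.    ]
```

Call:
apply_moves(plan=[{"grip": 55,"tx": 20,"ty": -5,"tz": -2.5,"roll": 0},{"grip": 55,"tx": 40,"ty": -5,"tz": -2.5,"roll": 0},{"grip": 55,"tx": 57,"ty": -5,"tz": -2.5,"roll": 0},{"grip": 55,"tx": 58,"ty": -5,"tz": -2.5,"roll": 0},{"grip": 55,"tx": 58,"ty": -5,"tz": -2.5,"roll": 0},{"grip": 30,"tx": 58,"ty": -5,"tz": -2.5,"roll": 0},{"grip": 30,"tx": 58,"ty": -5,"tz": -2.5,"roll": 0},{"grip": 30,"tx": 58,"ty": -5,"tz": -2.5,"roll": 0}], force=50)

```text
clock: 13.7
position: [0.5507, 0.1807, 0.0196]
tool_rot: [2.008, 1.567, 0.257]
contact_force: [-0.3, -0.5, 7.3]
opening: 0.036
```

```bash
python3 - <<'E'
from h import *
ob=arm.observe(); print(ob['position'],ob['opening'],ob['clock'],ob['contact_force'])
T=np.array([.5503,-.1173,.162]); p=T2w(T,[[-.1165,.0985,.16]])[0]; print(p)
go(*p,.162+np.pi/2)
E
```

```text
[0.55066882 0.18069915 0.01961067] 0.03601684114219297 13.7 [-0.28048208 -0.47568455  7.2928756 ]
[ 0.41943808 -0.03888025  0.16      ]
tx -141.1 ty -89.3 tz 239.3 roll 1.229 (alt -1.913)  yaw0 -0.180 q1 0.297 q6 0.477 toolx [ 0.004  0.001 -1.   ]
```

Call:
apply_moves(plan=[{"grip": 30,"tx": -40,"ty": 0,"tz": 0,"roll": 0},{"grip": 30,"tx": -80,"ty": 0,"tz": 0,"roll": 0.1},{"grip": 30,"tx": -115,"ty": -10,"tz": 20,"roll": 0.22},{"grip": 30,"tx": -140,"ty": -20,"tz": 50,"roll": 0.34},{"grip": 30,"tx": -140,"ty": -35,"tz": 85,"roll": 0.46},{"grip": 30,"tx": -140,"ty": -48,"tz": 120,"roll": 0.58},{"grip": 30,"tx": -140,"ty": -60,"tz": 155,"roll": 0.7},{"grip": 30,"tx": -140,"ty": -72,"tz": 190,"roll": 0.82}])

```text
clock: 14.37
position: [0.4434, 0.0051, 0.1585]
tool_rot: [2.454, 1.569, -0.121]
contact_force: [1.1, -0.7, -1.0]
opening: 0.0359
```

```bash
cat > n.py <<'E'
import sys; from h import *
T=np.array([.5503,-.1173,.162]); NX=-.1165; NY=-.0005
ob=arm.observe(); print(ob['position'].round(4),ob['opening'].__round__(4),ob['clock'],ob['contact_force'].round(1))
i=int(sys.argv[1]); z=float(sys.argv[2]); p=T2w(T,[[NX,.099-.066*(i-1)+NY,z]])[0]; go(*p,.162+np.pi/2)
E
python3 n.py 1 .12
```

```text
[0.4434 0.0051 0.1585] 0.0359 14.3667 [ 1.1 -0.7 -1. ]
tx 38.4 ty 24.3 tz 43.9 roll 0.404 (alt -2.738)  yaw0 -1.005 q1 -0.014 q6 0.991 toolx [ 2.2e-03 -3.0e-04 -1.0e+00]
```

Call:
apply_moves(plan=[{"grip": 30,"tx": 0,"ty": 24,"tz": 44,"roll": 0.404},{"grip": 30,"tx": 20,"ty": 24,"tz": 44,"roll": 0.404},{"grip": 30,"tx": 40,"ty": 24,"tz": 44,"roll": 0.404},{"grip": 30,"tx": 58,"ty": 24,"tz": 44,"roll": 0.404},{"grip": 30,"tx": 58,"ty": 24,"tz": 44,"roll": 0.404},{"grip": 30,"tx": 58,"ty": 24,"tz": 44,"roll": 0.404},{"grip": 30,"tx": 58,"ty": 24,"tz": 44,"roll": 0.404},{"grip": 30,"tx": 58,"ty": 24,"tz": 44,"roll": 0.404}])

```text
clock: 15.03
position: [0.4214, -0.0376, 0.1007]
tool_rot: [2.832, 1.568, -0.142]
contact_force: [-0.1, 0.2, 0.4]
opening: 0.0361
```

```bash
python3 n.py 1 .06; python3 - <<'E'
from h import *
s=capture('side'); np.save('s5.npy',s); t=capture('top')
boards(t)
A,o=crop(s,proj('side',[[.43,-.1,.05]])[0],100,80,7); save('hold',A)
E
```

```text
[ 0.4214 -0.0376  0.1007] 0.0361 15.0333 [-0.1  0.2  0.4]
tx 40.7 ty 0.9 tz 2.3 roll 0.006 (alt -3.135)  yaw0 -1.403 q1 -0.116 q6 1.287 toolx [ 2.8e-03 -4.0e-04 -1.0e+00]
board [0.538  0.2853 0.2839] size [39.9 72.1] mean [0.5372 0.2896] ang 1.847 1.862
board [0.4131 0.2762 0.2171] size [38.8 72.6] mean [0.4124 0.2799] ang 1.766 1.81
board [ 0.4085  0.1739 -0.3381] size [74.6 41.3] mean [0.4087 0.1765] ang 1.225 1.24
```

View pics/hold.png

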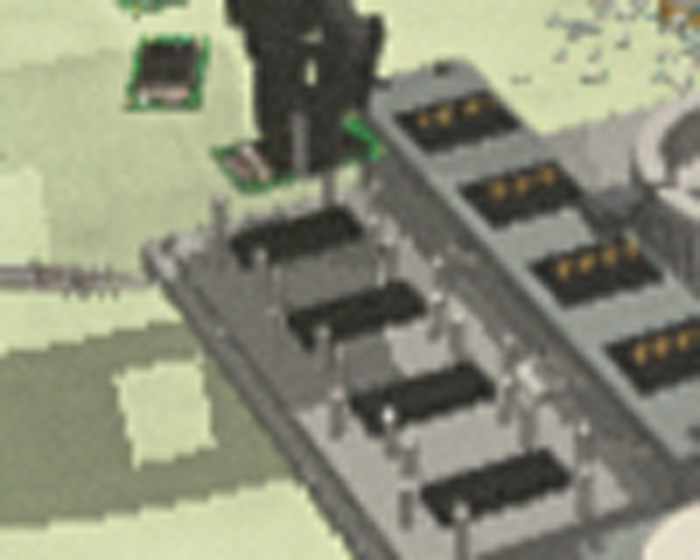

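```bash
cat > held.py <<'E'
from h import *
def held(s,zt,i,T=np.array([.5503,-.1173,.162])):
    c=proj('side',T2w(T,[[-.1165,.099-.066*(i-1),zt]]))[0]; x0,y0=(c-[32,26]).astype(int); sub=s[y0:y0+52,x0:x0+64].astype(int)
    m=((sub[...,1]>sub[...,0]+30)&(sub[...,1]>sub[...,2]+15)|((sub[...,0]>170)&(sub[...,2]>165))).astype(np.uint8)
    ys,xs=np.where(m); W=w2T(T,ray('side',np.c_[xs+x0,ys+y0],zt)); k=(abs(W[:,0]+.1165)<.05)&(abs(W[:,1]-.099+.066*(i-1))<.03); W=W[k]
    print('n',k.sum(),'x',np.percentile(W[:,0],[0,2,5,95,98,100]).round(4),'mid',(W[:,0].min()+W[:,0].max())/2,'y',np.percentile(W[:,1],[0,5,95,100]).round(4))
if __name__=='__main__':
    ob=arm.observe(); p=w2T(np.array([.5503,-.1173,.162]),ob['position'])[0]; print('tcp T',p)
    import sys; held(np.load(sys.argv[1]) if len(sys.argv)>2 else capture('side'),p[2]-.0196+.006,int(sys.argv[-1]))
E
python3 held.py s5.npy 1
```

```text
tcp T [-0.11460281  0.09952515  0.10041911]
n 24 x [-0.1506 -0.1503 -0.1495 -0.0792 -0.079  -0.0788] mid -0.11471650462051677 y [0.0773 0.0777 0.122  0.129 ]
```

Call:
apply_moves(plan=[{"grip": 30,"tx": 0,"ty": 1,"tz": 2,"roll": 0},{"grip": 30,"tx": 0,"ty": 1,"tz": 2,"roll": 0},{"grip": 30,"tx": 5,"ty": 1,"tz": 2,"roll": 0},{"grip": 30,"tx": 10,"ty": 1,"tz": 2,"roll": 0},{"grip": 30,"tx": 15,"ty": 1,"tz": 2,"roll": 0},{"grip": 30,"tx": 18,"ty": 1,"tz": 2,"roll": 0},{"grip": 30,"tx": 18,"ty": 1,"tz": 2,"roll": 0},{"grip": 30,"tx": 18,"ty": 1,"tz": 2,"roll": 0}])

```text
clock: 15.8
position: [0.4184, -0.039, 0.0811]
tool_rot: [-0.204, 1.57, 3.105]
contact_force: [-0.3, 0.0, 0.1]
opening: 0.0358
```

```bash
python3 n.py 1 .06; python3 held.py 1
```

```text
[ 0.4184 -0.039   0.0811] 0.0358 15.8 [-0.3  0.   0.1]
tx 21.1 ty 0.1 tz -1.1 roll 0.005 (alt -3.137)  yaw0 -1.404 q1 -0.120 q6 1.284 toolx [-9.e-04  0.e+00 -1.e+00]
tcp T [-0.11757314  0.09856876  0.0810718 ]
n 21 x [-0.1536 -0.1517 -0.1489 -0.0837 -0.0827 -0.082 ] mid -0.11776451235544462 y [0.0761 0.0769 0.1094 0.1123]
```

Call:
apply_moves(plan=[{"grip": 30,"tx": 2,"ty": 0,"tz": -1,"roll": 0},{"grip": 30,"tx": 4,"ty": 0,"tz": -1,"roll": 0},{"grip": 30,"tx": 7,"ty": 0,"tz": -1,"roll": 0},{"grip": 30,"tx": 10,"ty": 0,"tz": -1,"roll": 0},{"grip": 30,"tx": 13,"ty": 0,"tz": -1,"roll": 0},{"grip": 30,"tx": 16,"ty": 0,"tz": -1,"roll": 0},{"grip": 30,"tx": 16,"ty": 0,"tz": -1,"roll": 0},{"grip": 30,"tx": 16,"ty": 0,"tz": -1,"roll": 0}])

```text
clock: 16.52
position: [0.4194, -0.0388, 0.0652]
tool_rot: [-0.136, 1.57, -3.11]
contact_force: [-0.4, -0.4, -0.1]
opening: 0.0357
```

```bash
python3 n.py 1 .06; python3 held.py 1
```

```text
[ 0.4194 -0.0388  0.0652] 0.0357 16.5167 [-0.4 -0.4 -0.1]
tx 5.2 ty 0.1 tz -0.1 roll 0.005 (alt -3.137)  yaw0 -1.404 q1 -0.120 q6 1.284 toolx [-6.e-04 -0.e+00 -1.e+00]
tcp T [-0.11655633  0.09856424  0.06521593]
n 17 x [-0.1523 -0.1469 -0.1387 -0.0817 -0.0815 -0.0814] mid -0.11683986103156133 y [0.0764 0.0773 0.1087 0.1098]
```

Call:
apply_moves(plan=[{"grip": 30,"tx": 3,"ty": 0,"tz": 0,"roll": 0},{"grip": 30,"tx": 5,"ty": 0,"tz": 0,"roll": 0},{"grip": 30,"tx": 5,"ty": 0,"tz": 0,"roll": 0},{"grip": 47,"tx": 5,"ty": 0,"tz": 0,"roll": 0},{"grip": 47,"tx": 5,"ty": 0,"tz": 0,"roll": 0},{"grip": 47,"tx": 5,"ty": 0,"tz": 0,"roll": 0},{"grip": 47,"tx": -15,"ty": 0,"tz": 0,"roll": 0},{"grip": 47,"tx": -55,"ty": 0,"tz": 0,"roll": 0}])

```text
clock: 17.23
position: [0.4165, -0.0385, 0.118]
tool_rot: [-0.279, 1.561, 3.029]
contact_force: [1.7, 0.7, -0.8]
opening: 0.0469
```

```bash
python3 n.py 1 .12; python3 - <<'E'
from h import *
t=capture('top'); 
for b in boards(t): go(b[0],b[1],.08,b[2])
E
```

```text
[ 0.4165 -0.0385  0.118 ] 0.0469 17.2333 [ 1.7  0.7 -0.8]
tx -2.0 ty 0.9 tz -2.8 roll 0.005 (alt -3.137)  yaw0 -1.404 q1 -0.120 q6 1.284 toolx [-0.0099  0.0011 -0.9999]
board [0.5382 0.2846 0.2823] size [39.9 73.6] mean [0.5373 0.2892] ang 1.844 1.862
board [0.4129 0.2761 0.2151] size [38.5 72.6] mean [0.4123 0.28  ] ang 1.761 1.81
board [ 0.4082  0.174  -0.3234] size [74.3 40.9] mean [0.4086 0.1766] ang 1.233 1.261
tx 47.1 ty -300.1 tz -167.6 roll 1.456 (alt -1.686)  yaw0 -1.404 q1 -0.120 q6 1.284 toolx [ 0.0083 -0.0011 -1.    ]
tx 46.1 ty -312.6 tz -42.7 roll 1.523 (alt -1.619)  yaw0 -1.404 q1 -0.120 q6 1.284 toolx [ 0.0083 -0.0011 -1.    ]
tx 46.2 ty -212.7 tz -21.0 roll -1.080 (alt 2.061)  yaw0 -1.404 q1 -0.120 q6 1.284 toolx [ 0.0083 -0.0011 -1.    ]
```

Call:
apply_moves(plan=[{"grip": 55,"tx": -40,"ty": -25,"tz": -2,"roll": -0.12},{"grip": 55,"tx": -40,"ty": -60,"tz": -5,"roll": -0.24},{"grip": 55,"tx": -40,"ty": -95,"tz": -9,"roll": -0.36},{"grip": 55,"tx": -40,"ty": -130,"tz": -13,"roll": -0.48},{"grip": 55,"tx": -40,"ty": -165,"tz": -17,"roll": -0.6},{"grip": 55,"tx": -40,"ty": -190,"tz": -19,"roll": -0.72},{"grip": 55,"tx": -10,"ty": -205,"tz": -21,"roll": -0.84},{"grip": 55,"tx": 20,"ty": -212,"tz": -21,"roll": -0.96}])

```text
clock: 17.95
position: [0.4068, 0.1766, 0.1014]
tool_rot: [2.428, 1.563, 0.422]
contact_force: [-0.0, -0.8, -1.1]
opening: 0.0551
```

Call:
apply_moves(plan=[{"grip": 55,"tx": 10,"ty": 0,"tz": 0,"roll": -0.1},{"grip": 55,"tx": 20,"ty": 0,"tz": 0,"roll": -0.1},{"grip": 55,"tx": 30,"ty": 0,"tz": 0,"roll": -0.1},{"grip": 55,"tx": 30,"ty": 0,"tz": 0,"roll": -0.1},{"grip": 55,"tx": 30,"ty": 0,"tz": 0,"roll": -0.1},{"grip": 55,"tx": 30,"ty": 0,"tz": 0,"roll": -0.1},{"grip": 55,"tx": 30,"ty": 0,"tz": 0,"roll": -0.1},{"grip": 55,"tx": 30,"ty": 0,"tz": 0,"roll": -0.1}])

```text
clock: 18.62
position: [0.4055, 0.1738, 0.0711]
tool_rot: [2.237, 1.569, 0.322]
contact_force: [0.2, 0.2, 0.0]
opening: 0.055
```

```bash
python3 - <<'E'
from h import *
ob=arm.observe(); print(ob['position'],ob['clock']); go(.409,.1745,.0195,-.34)
E
```

```text
[0.40549222 0.17381082 0.07112256] 18.6167
tx 51.6 ty 3.0 tz -1.8 roll -0.004 (alt 3.138)  yaw0 -0.344 q1 0.379 q6 0.723 toolx [ 1.6e-03  5.0e-04 -1.0e+00]
```

Call:
apply_moves(plan=[{"grip": 55,"tx": 20,"ty": 3,"tz": -2,"roll": 0},{"grip": 55,"tx": 40,"ty": 3,"tz": -2,"roll": 0},{"grip": 55,"tx": 51.5,"ty": 3,"tz": -2,"roll": 0},{"grip": 55,"tx": 51.5,"ty": 3,"tz": -2,"roll": 0},{"grip": 55,"tx": 51.5,"ty": 3,"tz": -2,"roll": 0},{"grip": 30,"tx": 51.5,"ty": 3,"tz": -2,"roll": 0},{"grip": 30,"tx": 51.5,"ty": 3,"tz": -2,"roll": 0},{"grip": 30,"tx": 51.5,"ty": 3,"tz": -2,"roll": 0}])

```text
clock: 19.28
position: [0.4093, 0.1749, 0.0202]
tool_rot: [2.244, 1.568, 0.33]
contact_force: [-0.4, 0.2, 5.8]
opening: 0.0361
```

```bash
python3 n.py 2 .11
```

```text
[0.4093 0.1749 0.0202] 0.0361 19.2833 [-0.4  0.2  5.8]
tx -89.9 ty 113.7 tz 255.4 roll 1.065 (alt -2.076)  yaw0 -0.344 q1 0.378 q6 0.722 toolx [ 2.4e-03  8.0e-04 -1.0e+00]
```

Call:
apply_moves(plan=[{"grip": 30,"tx": -40,"ty": 0,"tz": 0,"roll": 0},{"grip": 30,"tx": -80,"ty": 5,"tz": 10,"roll": 0.12},{"grip": 30,"tx": -110,"ty": 18,"tz": 40,"roll": 0.24},{"grip": 30,"tx": -120,"ty": 35,"tz": 78,"roll": 0.36},{"grip": 30,"tx": -120,"ty": 52,"tz": 116,"roll": 0.48},{"grip": 30,"tx": -120,"ty": 69,"tz": 154,"roll": 0.6},{"grip": 30,"tx": -120,"ty": 86,"tz": 192,"roll": 0.72},{"grip": 30,"tx": -120,"ty": 103,"tz": 230,"roll": 0.84}])

```text
clock: 19.95
position: [0.4276, -0.0754, 0.14]
tool_rot: [2.564, 1.568, -0.197]
contact_force: [0.8, -0.2, 0.2]
opening: 0.0359
```

Call:
apply_moves(plan=[{"grip": 30,"tx": 0,"ty": 24,"tz": 13,"roll": 0.12},{"grip": 30,"tx": 0,"ty": 24,"tz": 13,"roll": 0.225},{"grip": 30,"tx": 20,"ty": 24,"tz": 13,"roll": 0.225},{"grip": 30,"tx": 40,"ty": 24,"tz": 13,"roll": 0.225},{"grip": 30,"tx": 40,"ty": 24,"tz": 13,"roll": 0.225},{"grip": 30,"tx": 40,"ty": 24,"tz": 13,"roll": 0.225},{"grip": 30,"tx": 40,"ty": 24,"tz": 13,"roll": 0.225},{"grip": 30,"tx": 40,"ty": 24,"tz": 13,"roll": 0.225}])

```text
clock: 20.62
position: [0.4256, -0.1006, 0.1002]
tool_rot: [2.686, 1.568, -0.293]
contact_force: [-0.6, -1.0, -0.7]
opening: 0.0361
```

```bash
python3 n.py 2 .0605;python3 held.py 2
```

```text
[ 0.4256 -0.1006  0.1002] 0.0361 20.6167 [-0.6 -1.  -0.7]
tx 39.7 ty 4.1 tz -3.8 roll 0.001 (alt -3.141)  yaw0 -1.408 q1 -0.258 q6 1.150 toolx [ 2.5e-03 -8.0e-04 -1.0e+00]
tcp T [-0.12035589  0.03660864  0.10017515]
n 24 x [-0.164  -0.1632 -0.1622 -0.0871 -0.0869 -0.0868] mid -0.12538227920517955 y [0.0141 0.0149 0.0463 0.0471]
```

Call:
apply_moves(plan=[{"grip": 30,"tx": 0,"ty": 4,"tz": -3.8,"roll": 0},{"grip": 30,"tx": 10,"ty": 4,"tz": -3.8,"roll": 0},{"grip": 30,"tx": 15,"ty": 4,"tz": -3.8,"roll": 0},{"grip": 30,"tx": 15,"ty": 4,"tz": -3.8,"roll": 0},{"grip": 30,"tx": 15,"ty": 4,"tz": -3.8,"roll": 0},{"grip": 30,"tx": 15,"ty": 4,"tz": -3.8,"roll": 0},{"grip": 30,"tx": 15,"ty": 4,"tz": -3.8,"roll": 0},{"grip": 30,"tx": 15,"ty": 4,"tz": -3.8,"roll": 0}])

```text
clock: 21.33
position: [0.4293, -0.1039, 0.0843]
tool_rot: [2.588, 1.57, -0.391]
contact_force: [1.0, -0.8, -1.4]
opening: 0.0359
```

```bash
python3 n.py 2 .0605;python3 held.py 2; python3 - <<'E'
from h import *
s=capture('side'); np.save('s6.npy',s); t=capture('top'); np.save('t6.npy',t)
A,o=crop(s,proj('side',[[.43,-.1,.05]])[0],70,60,8); B,o2=crop(t,proj('top',[[.43,-.06,.05]])[0],40,60,8)
T=np.array([.5503,-.1173,.162]); A=np.ascontiguousarray(A)
q=[[-.1165+a*.036,.0325+b*.019,.071] for a,b in((1,1),(1,-1),(-1,-1),(-1,1))]; u=((proj('side',T2w(T,q))-o+.5)*8-.5).round().astype(int); cv2.polylines(A,[u.reshape(-1,1,2)],True,(255,0,0),1)
save('hold2',np.hstack([A[:480],B[:480]]),.85)
E
```

```text
[ 0.4293 -0.1039  0.0843] 0.0359 21.3333 [ 1.  -0.8 -1.4]
tx 23.8 ty 0.2 tz -0.7 roll 0.000 (alt -3.141)  yaw0 -1.409 q1 -0.263 q6 1.145 toolx [ 6.e-04 -2.e-04 -1.e+00]
tcp T [-0.11725322  0.03272401  0.08425046]
n 25 x [-0.1655 -0.1646 -0.1632 -0.0839 -0.0834 -0.0832] mid -0.12438863841127512 y [0.0084 0.0093 0.0607 0.0625]
```

View pics/hold2.png

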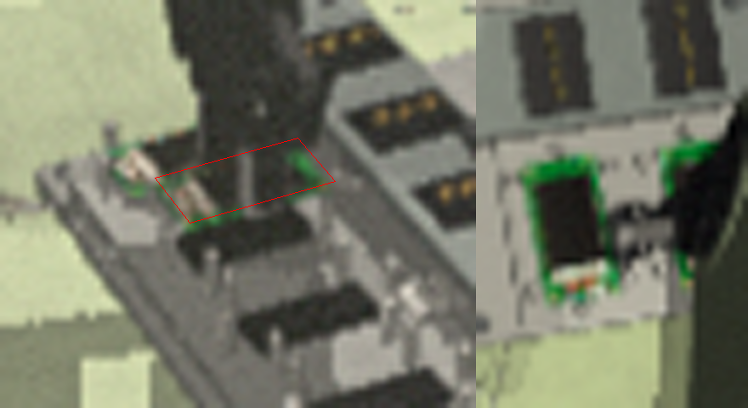

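Call:
apply_moves(plan=[{"grip": 30,"tx": 3,"ty": 0,"tz": -2,"roll": 0},{"grip": 30,"tx": 6,"ty": 0,"tz": -2,"roll": 0},{"grip": 30,"tx": 9,"ty": 0,"tz": -2,"roll": 0},{"grip": 30,"tx": 12,"ty": 0,"tz": -2,"roll": 0},{"grip": 30,"tx": 15,"ty": 0,"tz": -2,"roll": 0},{"grip": 30,"tx": 18,"ty": 0,"tz": -2,"roll": 0},{"grip": 30,"tx": 18,"ty": 0,"tz": -2,"roll": 0},{"grip": 30,"tx": 18,"ty": 0,"tz": -2,"roll": 0}])

```text
clock: 22.15
position: [0.4309, -0.1035, 0.0657]
tool_rot: [-0.232, 1.57, 3.071]
contact_force: [-0.0, -0.6, 0.2]
opening: 0.0362
```

```bash
python3 n.py 2 .0605;python3 held.py 2
```

```text
[ 0.4309 -0.1035  0.0657] 0.0362 22.15 [-0.  -0.6  0.2]
tx 5.2 ty 0.3 tz 0.9 roll 0.000 (alt -3.141)  yaw0 -1.409 q1 -0.262 q6 1.147 toolx [-6.e-04  0.e+00 -1.e+00]
tcp T [-0.11556845  0.03284084  0.0657146 ]
n 13 x [-0.1533 -0.1527 -0.1517 -0.0832 -0.0831 -0.083 ] mid -0.11814111883932314 y [0.0097 0.0105 0.0402 0.041 ]
```

Call:
apply_moves(plan=[{"grip": 30,"tx": 3,"ty": 0,"tz": 0,"roll": 0},{"grip": 30,"tx": 5,"ty": 0,"tz": 0,"roll": 0},{"grip": 30,"tx": 5,"ty": 0,"tz": 0,"roll": 0},{"grip": 47,"tx": 5,"ty": 0,"tz": 0,"roll": 0},{"grip": 47,"tx": 5,"ty": 0,"tz": 0,"roll": 0},{"grip": 47,"tx": 5,"ty": 0,"tz": 0,"roll": 0},{"grip": 47,"tx": -15,"ty": 0,"tz": 0,"roll": 0},{"grip": 47,"tx": -55,"ty": 0,"tz": 0,"roll": 0}])

```text
clock: 22.87
position: [0.4282, -0.1028, 0.1184]
tool_rot: [-0.418, 1.561, 2.886]
contact_force: [1.7, 0.2, 0.2]
opening: 0.0471
```

```bash
python3 - <<'E'
from h import *
t=capture('top'); ob=arm.observe(); print(ob['position'])
for b in boards(t): go(b[0],b[1],.08,b[2])
E
```

```text
[ 0.43390548 -0.10430965  0.12715946]
board [0.5382 0.2846 0.2802] size [39.9 73.6] mean [0.5374 0.2891] ang 1.84 1.862
board [0.4131 0.2762 0.2171] size [38.8 72.6] mean [0.4124 0.2799] ang 1.766 1.81
tx 47.1 ty -367.2 tz -165.3 roll 1.453 (alt -1.689)  yaw0 -1.409 q1 -0.262 q6 1.147 toolx [ 0.0081 -0.0022 -1.    ]
tx 46.1 ty -379.0 tz -40.5 roll 1.516 (alt -1.626)  yaw0 -1.409 q1 -0.262 q6 1.147 toolx [ 0.0081 -0.0022 -1.    ]
```

Call:
apply_moves(plan=[{"grip": 55,"tx": -30,"ty": -30,"tz": -3,"roll": -0.12},{"grip": 55,"tx": -30,"ty": -65,"tz": -7,"roll": -0.24},{"grip": 55,"tx": -30,"ty": -100,"tz": -11,"roll": -0.36},{"grip": 55,"tx": -30,"ty": -138,"tz": -15,"roll": -0.48},{"grip": 55,"tx": -30,"ty": -176,"tz": -19,"roll": -0.6},{"grip": 55,"tx": -30,"ty": -214,"tz": -23,"roll": -0.72},{"grip": 55,"tx": -30,"ty": -252,"tz": -27,"roll": -0.84},{"grip": 55,"tx": -30,"ty": -290,"tz": -31,"roll": -0.96}])

```text
clock: 23.58
position: [0.4146, 0.1896, 0.1512]
tool_rot: [2.271, 1.57, 0.258]
contact_force: [-0.1, -0.2, 0.6]
opening: 0.0548
```

```bash
python3 - <<'E'
from h import *
ob=arm.observe(); print(ob['position'],ob['clock']); go(.413,.276,.0195,.22)
E
```

```text
[0.41456102 0.18957477 0.15123937] 23.5833
tx 131.8 ty -38.6 tz -77.3 roll -0.663 (alt 2.479)  yaw0 -0.443 q1 0.404 q6 0.847 toolx [ 1.2e-03  3.0e-04 -1.0e+00]
```

Call:
apply_moves(plan=[{"grip": 55,"tx": 10,"ty": -18,"tz": -37,"roll": -0.12},{"grip": 55,"tx": 20,"ty": -36,"tz": -74,"roll": -0.24},{"grip": 55,"tx": 40,"ty": -38,"tz": -77,"roll": -0.36},{"grip": 55,"tx": 60,"ty": -38,"tz": -77,"roll": -0.48},{"grip": 55,"tx": 80,"ty": -38,"tz": -77,"roll": -0.6},{"grip": 55,"tx": 80,"ty": -38,"tz": -77,"roll": -0.66},{"grip": 55,"tx": 80,"ty": -38,"tz": -77,"roll": -0.66},{"grip": 55,"tx": 80,"ty": -38,"tz": -77,"roll": -0.66}])

```text
clock: 24.25
position: [0.4144, 0.2737, 0.071]
tool_rot: [1.768, 1.57, 0.407]
contact_force: [-0.8, 0.8, 1.2]
opening: 0.0547
```

```bash
python3 - <<'E'
from h import *
ob=arm.observe(); print(ob['position'],ob['clock']); go(.413,.276,.0195,.22)
E
```

```text
[0.41436426 0.27373156 0.07102975] 24.25
tx 51.5 ty -0.9 tz -2.5 roll -0.010 (alt 3.131)  yaw0 0.210 q1 0.561 q6 0.351 toolx [ 6.e-04  3.e-04 -1.e+00]
```

Call:
apply_moves(plan=[{"grip": 55,"tx": 20,"ty": -1,"tz": -2.5,"roll": -0.01},{"grip": 55,"tx": 40,"ty": -1,"tz": -2.5,"roll": -0.01},{"grip": 55,"tx": 51.5,"ty": -1,"tz": -2.5,"roll": -0.01},{"grip": 55,"tx": 51.5,"ty": -1,"tz": -2.5,"roll": -0.01},{"grip": 55,"tx": 51.5,"ty": -1,"tz": -2.5,"roll": -0.01},{"grip": 30,"tx": 51.5,"ty": -1,"tz": -2.5,"roll": -0.01},{"grip": 30,"tx": 51.5,"ty": -1,"tz": -2.5,"roll": -0.01},{"grip": 30,"tx": 51.5,"ty": -1,"tz": -2.5,"roll": -0.01}])

```text
clock: 24.92
position: [0.4136, 0.2763, 0.0212]
tool_rot: [1.865, 1.567, 0.515]
contact_force: [-0.2, -0.0, 5.0]
opening: 0.0355
```

```bash
python3 n.py 3 .14
```

```text
[0.4136 0.2763 0.0212] 0.0355 24.9167 [-0.2 -0.   5. ]
tx -119.5 ty -70.7 tz 440.4 roll -1.512 (alt 1.630)  yaw0 0.221 q1 0.566 q6 0.345 toolx [ 0.0029  0.0016 -1.    ]
```

Call:
apply_moves(plan=[{"grip": 30,"tx": -40,"ty": 0,"tz": 0,"roll": 0},{"grip": 30,"tx": -80,"ty": -2,"tz": 15,"roll": 0.12},{"grip": 30,"tx": -115,"ty": -7,"tz": 45,"roll": 0.24},{"grip": 30,"tx": -120,"ty": -13,"tz": 80,"roll": 0.36},{"grip": 30,"tx": -120,"ty": -19,"tz": 117,"roll": 0.48},{"grip": 30,"tx": -120,"ty": -25,"tz": 155,"roll": 0.6},{"grip": 30,"tx": -120,"ty": -31,"tz": 193,"roll": 0.72},{"grip": 30,"tx": -120,"ty": -37,"tz": 231,"roll": 0.84}])

```text
clock: 25.58
position: [0.4272, 0.0406, 0.1408]
tool_rot: [2.231, 1.568, 0.036]
contact_force: [0.9, 0.1, 0.6]
opening: 0.0355
```

```bash
python3 n.py 3 .14
```

```text
[0.4272 0.0406 0.1408] 0.0355 25.5833 [0.9 0.1 0.6]
tx 0.8 ty 133.6 tz 162.3 roll 0.784 (alt -2.357)  yaw0 -0.625 q1 0.068 q6 0.693 toolx [ 3.e-03  1.e-04 -1.e+00]
```

Call:
apply_moves(plan=[{"grip": 30,"tx": 0,"ty": 24,"tz": 29,"roll": 0.12},{"grip": 30,"tx": 0,"ty": 48,"tz": 58,"roll": 0.24},{"grip": 30,"tx": 0,"ty": 72,"tz": 87,"roll": 0.36},{"grip": 30,"tx": 0,"ty": 96,"tz": 116,"roll": 0.48},{"grip": 30,"tx": 0,"ty": 120,"tz": 145,"roll": 0.6},{"grip": 30,"tx": 0,"ty": 133,"tz": 162,"roll": 0.72},{"grip": 30,"tx": 0,"ty": 133,"tz": 162,"roll": 0.784},{"grip": 30,"tx": 0,"ty": 133,"tz": 162,"roll": 0.784}])

```text
clock: 26.25
position: [0.4417, -0.1684, 0.1403]
tool_rot: [2.576, 1.569, -0.402]
contact_force: [-0.7, -0.0, -0.2]
opening: 0.0352
```

```bash
python3 n.py 3 .085
```

```text
[ 0.4417 -0.1684  0.1403] 0.0352 26.25 [-0.7 -0.  -0.2]
tx 55.3 ty 0.5 tz 1.2 roll 0.002 (alt -3.140)  yaw0 -1.407 q1 -0.389 q6 1.018 toolx [ 1.8e-03 -8.0e-04 -1.0e+00]
```

Call:
apply_moves(plan=[{"grip": 30,"tx": 20,"ty": 0,"tz": 1,"roll": 0},{"grip": 30,"tx": 40,"ty": 0,"tz": 1,"roll": 0},{"grip": 30,"tx": 55,"ty": 0,"tz": 1,"roll": 0},{"grip": 30,"tx": 55,"ty": 0,"tz": 1,"roll": 0},{"grip": 30,"tx": 55,"ty": 0,"tz": 1,"roll": 0},{"grip": 30,"tx": 55,"ty": 0,"tz": 1,"roll": 0},{"grip": 30,"tx": 55,"ty": 0,"tz": 1,"roll": 0},{"grip": 30,"tx": 55,"ty": 0,"tz": 1,"roll": 0}])

```text
clock: 26.92
position: [0.4413, -0.1671, 0.0856]
tool_rot: [2.567, 1.568, -0.406]
contact_force: [0.4, -1.0, -0.2]
opening: 0.0357
```

```bash
sed -i 's/(abs(W\[:,1\]-.099+.066\*(i-1))<.03)/(abs(W[:,1]-.090+.066*(i-1))<.021)/' held.py; python3 n.py 3 .0605;python3 held.py 3
```

```text
[ 0.4413 -0.1671  0.0856] 0.0357 26.9167 [ 0.4 -1.  -0.2]
tx 25.1 ty 1.9 tz 0.9 roll 0.007 (alt -3.135)  yaw0 -1.402 q1 -0.386 q6 1.016 toolx [ 2.2e-03 -9.0e-04 -1.0e+00]
tcp T [-0.11564314 -0.03159221  0.08555451]
n 18 x [-0.1525 -0.1498 -0.1457 -0.0821 -0.0812 -0.0807] mid -0.11657868376550164 y [-0.0568 -0.0565 -0.026  -0.0251]
```

Call:
apply_moves(plan=[{"grip": 30,"tx": 0,"ty": 1.9,"tz": 0,"roll": 0.007},{"grip": 30,"tx": 3,"ty": 1.9,"tz": 0,"roll": 0.007},{"grip": 30,"tx": 7,"ty": 1.9,"tz": 0,"roll": 0.007},{"grip": 30,"tx": 11,"ty": 1.9,"tz": 0,"roll": 0.007},{"grip": 30,"tx": 15,"ty": 1.9,"tz": 0,"roll": 0.007},{"grip": 30,"tx": 19,"ty": 1.9,"tz": 0,"roll": 0.007},{"grip": 30,"tx": 19,"ty": 1.9,"tz": 0,"roll": 0.007},{"grip": 30,"tx": 19,"ty": 1.9,"tz": 0,"roll": 0.007}])

```text
clock: 27.63
position: [0.4407, -0.1688, 0.065]
tool_rot: [-0.509, 1.57, 2.794]
contact_force: [0.4, 0.1, -0.5]
opening: 0.0357
```

```bash
python3 n.py 3 .0605;python3 held.py 3
```

```text
[ 0.4407 -0.1688  0.065 ] 0.0357 27.6333 [ 0.4  0.1 -0.5]
tx 4.5 ty 0.4 tz -0.0 roll -0.001 (alt 3.141)  yaw0 -1.410 q1 -0.390 q6 1.020 toolx [-9.e-04  3.e-04 -1.e+00]
tcp T [-0.11650087 -0.03314484  0.06504809]
n 19 x [-0.138  -0.137  -0.1356 -0.0776 -0.0774 -0.0773] mid -0.10760637854373899 y [-0.0581 -0.0569 -0.0277 -0.0213]
```

Call:
apply_moves(plan=[{"grip": 30,"tx": 2,"ty": 0,"tz": 0,"roll": 0},{"grip": 30,"tx": 4,"ty": 0,"tz": 0,"roll": 0},{"grip": 30,"tx": 4,"ty": 0,"tz": 0,"roll": 0},{"grip": 47,"tx": 4,"ty": 0,"tz": 0,"roll": 0},{"grip": 47,"tx": 4,"ty": 0,"tz": 0,"roll": 0},{"grip": 47,"tx": 4,"ty": 0,"tz": 0,"roll": 0},{"grip": 47,"tx": -15,"ty": 0,"tz": 0,"roll": 0},{"grip": 47,"tx": -55,"ty": 0,"tz": 0,"roll": 0}])

```text
clock: 28.35
position: [0.4379, -0.1677, 0.1176]
tool_rot: [-0.546, 1.56, 2.757]
contact_force: [0.5, -0.4, -0.1]
opening: 0.0468
```

```bash
python3 - <<'E'
from h import *
t=capture('top'); ob=arm.observe(); print(ob['position'])
for b in boards(t): go(b[0],b[1],.15,b[2])
E
```

```text
[ 0.4435372  -0.16996463  0.12671535]
board [0.5379 0.2846 0.287 ] size [39.7 73.6] mean [0.5371 0.2894] ang 1.84 1.876
tx -24.0 ty -433.5 tz -166.2 roll 1.445 (alt -1.697)  yaw0 -1.410 q1 -0.390 q6 1.020 toolx [ 0.0076 -0.0032 -1.    ]
```

Last board B at (.538,.2846), roll −1.70.

Call:
apply_moves(plan=[{"grip": 55,"tx": -25,"ty": -30,"tz": -11,"roll": -0.12},{"grip": 55,"tx": -25,"ty": -65,"tz": -25,"roll": -0.24},{"grip": 55,"tx": -25,"ty": -100,"tz": -38,"roll": -0.36},{"grip": 55,"tx": -25,"ty": -136,"tz": -52,"roll": -0.48},{"grip": 55,"tx": -25,"ty": -172,"tz": -66,"roll": -0.6},{"grip": 55,"tx": -25,"ty": -208,"tz": -80,"roll": -0.72},{"grip": 55,"tx": -25,"ty": -244,"tz": -94,"roll": -0.84},{"grip": 55,"tx": -25,"ty": -280,"tz": -107,"roll": -0.96}])

```text
clock: 29.07
position: [0.5019, 0.1267, 0.1457]
tool_rot: [2.09, 1.57, 0.076]
contact_force: [-0.5, 0.7, -0.2]
opening: 0.0551
```

```bash
python3 - <<'E'
from h import *
ob=arm.observe(); print(ob['position'],ob['clock']); go(.538,.2846,.0195,.283)
E
```

```text
[0.50194091 0.12667707 0.1457201 ] 29.0667
tx 126.3 ty -35.4 tz -158.0 roll -0.727 (alt 2.415)  yaw0 -0.444 q1 0.225 q6 0.669 toolx [ 1.3e-03  1.0e-04 -1.0e+00]
```

Call:
apply_moves(plan=[{"grip": 55,"tx": 0,"ty": -8,"tz": -35,"roll": -0.12},{"grip": 55,"tx": 0,"ty": -16,"tz": -70,"roll": -0.24},{"grip": 55,"tx": 0,"ty": -24,"tz": -105,"roll": -0.36},{"grip": 55,"tx": 20,"ty": -32,"tz": -140,"roll": -0.48},{"grip": 55,"tx": 40,"ty": -35,"tz": -157,"roll": -0.6},{"grip": 55,"tx": 60,"ty": -35,"tz": -157,"roll": -0.71},{"grip": 55,"tx": 75,"ty": -35,"tz": -157,"roll": -0.727},{"grip": 55,"tx": 75,"ty": -35,"tz": -157,"roll": -0.727}])

```text
clock: 29.73
position: [0.5362, 0.2808, 0.067]
tool_rot: [-1.368, 1.564, -2.661]
contact_force: [-0.3, 0.6, -0.1]
opening: 0.0551
```

```bash
python3 - <<'E'
from h import *
ob=arm.observe(); print(ob['position'],ob['clock']); go(.538,.2846,.0195,.283)
E
```

```text
[0.53622151 0.28083847 0.06698184] 29.7333
tx 47.5 ty 3.1 tz -3.2 roll -0.005 (alt 3.137)  yaw0 0.278 q1 0.464 q6 0.185 toolx [-0.006  -0.0031 -1.    ]
```

Call:
apply_moves(plan=[{"grip": 55,"tx": 15,"ty": 2,"tz": -2,"roll": 0},{"grip": 55,"tx": 30,"ty": 2,"tz": -2,"roll": 0},{"grip": 55,"tx": 48,"ty": 2,"tz": -2,"roll": 0},{"grip": 55,"tx": 48,"ty": 2,"tz": -2,"roll": 0},{"grip": 55,"tx": 48,"ty": 2,"tz": -2,"roll": 0},{"grip": 55,"tx": 48,"ty": 2,"tz": -2,"roll": 0},{"grip": 55,"tx": 48,"ty": 2,"tz": -2,"roll": 0},{"grip": 55,"tx": 48,"ty": 2,"tz": -2,"roll": 0}])

```text
clock: 30.4
position: [0.5405, 0.284, 0.0238]
tool_rot: [1.714, 1.568, 0.42]
contact_force: [-0.2, -0.1, 0.9]
opening: 0.0549
```

```bash
python3 - <<'E'
from h import *
ob=arm.observe(); print(ob['position'],ob['clock']); go(.538,.2846,.0195,.283)
E
```

```text
[0.54047012 0.28397935 0.02383903] 30.4
tx 4.3 ty -2.2 tz -1.3 roll -0.006 (alt 3.136)  yaw0 0.277 q1 0.465 q6 0.188 toolx [ 0.0023  0.001  -1.    ]
```

Call:
apply_moves(plan=[{"grip": 55,"tx": 4,"ty": -2,"tz": -1,"roll": -0.005},{"grip": 55,"tx": 4,"ty": -2,"tz": -1,"roll": -0.005},{"grip": 30,"tx": 4,"ty": -2,"tz": -1,"roll": -0.005},{"grip": 30,"tx": 4,"ty": -2,"tz": -1,"roll": -0.005},{"grip": 30,"tx": 4,"ty": -2,"tz": -1,"roll": -0.005},{"grip": 30,"tx": 4,"ty": -2,"tz": -1,"roll": -0.005},{"grip": 30,"tx": -36,"ty": -2,"tz": -1,"roll": -0.005},{"grip": 30,"tx": -76,"ty": -2,"tz": -1,"roll": -0.005}])

```text
clock: 31.07
position: [0.5356, 0.2832, 0.0965]
tool_rot: [-1.372, 1.563, -2.66]
contact_force: [1.3, 0.5, 0.3]
opening: 0.036
```

```bash
python3 n.py 4 .14
```

```text
[0.5356 0.2832 0.0965] 0.036 31.0667 [1.3 0.5 0.3]
tx -41.1 ty -225.3 tz 473.6 roll -1.451 (alt 1.691)  yaw0 0.282 q1 0.467 q6 0.185 toolx [-0.0066 -0.0035 -1.    ]
```

Call:
apply_moves(plan=[{"grip": 30,"tx": -20,"ty": -16,"tz": 33,"roll": 0.12},{"grip": 30,"tx": -42,"ty": -32,"tz": 67,"roll": 0.24},{"grip": 30,"tx": -42,"ty": -49,"tz": 103,"roll": 0.36},{"grip": 30,"tx": -42,"ty": -66,"tz": 139,"roll": 0.48},{"grip": 30,"tx": -42,"ty": -83,"tz": 175,"roll": 0.6},{"grip": 30,"tx": -42,"ty": -100,"tz": 211,"roll": 0.72},{"grip": 30,"tx": -42,"ty": -117,"tz": 247,"roll": 0.84},{"grip": 30,"tx": -42,"ty": -134,"tz": 283,"roll": 0.96}])

```text
clock: 31.73
position: [0.4868, -0.0267, 0.1404]
tool_rot: [0.649, 1.571, -1.606]
contact_force: [0.3, -0.6, 0.5]
opening: 0.036
```

```bash
python3 n.py 4 .14
```

```text
[ 0.4868 -0.0267  0.1404] 0.036 31.7333 [ 0.3 -0.6  0.5]
tx 0.4 ty 103.6 tz 183.4 roll 0.725 (alt -2.416)  yaw0 -0.683 q1 -0.078 q6 0.605 toolx [-0.e+00 -1.e-04 -1.e+00]
```

Call:
apply_moves(plan=[{"grip": 30,"tx": 0,"ty": 19,"tz": 33,"roll": 0.12},{"grip": 30,"tx": 0,"ty": 38,"tz": 67,"roll": 0.24},{"grip": 30,"tx": 0,"ty": 57,"tz": 101,"roll": 0.36},{"grip": 30,"tx": 0,"ty": 76,"tz": 135,"roll": 0.48},{"grip": 30,"tx": 0,"ty": 95,"tz": 168,"roll": 0.6},{"grip": 30,"tx": 0,"ty": 103,"tz": 183,"roll": 0.72},{"grip": 30,"tx": 0,"ty": 103,"tz": 183,"roll": 0.725},{"grip": 30,"tx": 0,"ty": 103,"tz": 183,"roll": 0.725}])

```text
clock: 32.4
position: [0.4526, -0.2327, 0.1401]
tool_rot: [-1.05, 1.57, 2.258]
contact_force: [-0.1, 0.4, 0.4]
opening: 0.0359
```

Call:
apply_moves(plan=[{"grip": 30,"tx": 0,"ty": 0,"tz": 0,"roll": 0},{"grip": 30,"tx": 20,"ty": 0,"tz": 0,"roll": 0},{"grip": 30,"tx": 40,"ty": 0,"tz": 0,"roll": 0},{"grip": 30,"tx": 55,"ty": 0,"tz": 0,"roll": 0},{"grip": 30,"tx": 55,"ty": 0,"tz": 0,"roll": 0},{"grip": 30,"tx": 55,"ty": 0,"tz": 0,"roll": 0},{"grip": 30,"tx": 55,"ty": 0,"tz": 0,"roll": 0},{"grip": 30,"tx": 55,"ty": 0,"tz": 0,"roll": 0}])

```text
clock: 33.07
position: [0.454, -0.2321, 0.0866]
tool_rot: [2.465, 1.568, -0.507]
contact_force: [0.5, -0.3, 0.2]
opening: 0.0358
```

```bash
python3 n.py 4 .0605;python3 held.py 4
```

```text
[ 0.454  -0.2321  0.0866] 0.0358 33.0667 [ 0.5 -0.3  0.2]
tx 26.1 ty 1.7 tz 3.0 roll 0.007 (alt -3.134)  yaw0 -1.402 q1 -0.495 q6 0.907 toolx [ 0.0021 -0.0012 -1.    ]
tcp T [-0.11352824 -0.09772038  0.08661686]
n 23 x [-0.1663 -0.1565 -0.1439 -0.0775 -0.0771 -0.077 ] mid -0.12161526137569321 y [-0.12   -0.1198 -0.0983 -0.087 ]
```

Call:
apply_moves(plan=[{"grip": 30,"tx": 0,"ty": 1.7,"tz": 3,"roll": 0.007},{"grip": 30,"tx": 3,"ty": 1.7,"tz": 3,"roll": 0.007},{"grip": 30,"tx": 7,"ty": 1.7,"tz": 3,"roll": 0.007},{"grip": 30,"tx": 11,"ty": 1.7,"tz": 3,"roll": 0.007},{"grip": 30,"tx": 15,"ty": 1.7,"tz": 3,"roll": 0.007},{"grip": 30,"tx": 20,"ty": 1.7,"tz": 3,"roll": 0.007},{"grip": 30,"tx": 20,"ty": 1.7,"tz": 3,"roll": 0.007},{"grip": 30,"tx": 20,"ty": 1.7,"tz": 3,"roll": 0.007}])

```text
clock: 33.78
position: [0.4502, -0.2342, 0.0649]
tool_rot: [-0.636, 1.57, 2.667]
contact_force: [0.1, -1.1, -0.8]
opening: 0.0362
```

```bash
python3 n.py 4 .0605;python3 held.py 4
```

```text
[ 0.4502 -0.2342  0.0649] 0.0362 33.7833 [ 0.1 -1.1 -0.8]
tx 4.4 ty 0.3 tz -1.2 roll -0.001 (alt 3.141)  yaw0 -1.410 q1 -0.502 q6 0.907 toolx [-1.e-03  5.e-04 -1.e+00]
tcp T [-0.11764953 -0.09919876  0.06493965]
n 19 x [-0.1529 -0.1512 -0.1486 -0.0814 -0.0812 -0.0811] mid -0.11698966693561036 y [-0.12   -0.1199 -0.0986 -0.0983]
```

Call:
apply_moves(plan=[{"grip": 30,"tx": 3,"ty": 0,"tz": 0,"roll": 0},{"grip": 30,"tx": 4.5,"ty": 0,"tz": 0,"roll": 0},{"grip": 30,"tx": 4.5,"ty": 0,"tz": 0,"roll": 0},{"grip": 47,"tx": 4.5,"ty": 0,"tz": 0,"roll": 0},{"grip": 47,"tx": 4.5,"ty": 0,"tz": 0,"roll": 0},{"grip": 47,"tx": 4.5,"ty": 0,"tz": 0,"roll": 0},{"grip": 47,"tx": -15,"ty": 0,"tz": 0,"roll": 0},{"grip": 47,"tx": -55,"ty": 0,"tz": 0,"roll": 0}])

```text
clock: 34.5
position: [0.4477, -0.2328, 0.1173]
tool_rot: [-0.656, 1.56, 2.647]
contact_force: [-0.3, -1.1, -0.4]
opening: 0.0471
```

Call:
apply_moves(plan=[{"grip": 47,"tx": -40,"ty": 0,"tz": 0,"roll": 0},{"grip": 47,"tx": -80,"ty": 20,"tz": 15,"roll": 0},{"grip": 47,"tx": -100,"ty": 50,"tz": 37,"roll": 0},{"grip": 47,"tx": -100,"ty": 82,"tz": 60,"roll": 0},{"grip": 47,"tx": -100,"ty": 114,"tz": 83,"roll": 0},{"grip": 47,"tx": -100,"ty": 146,"tz": 106,"roll": 0},{"grip": 28,"tx": -100,"ty": 178,"tz": 129,"roll": 0},{"grip": 28,"tx": -100,"ty": 210,"tz": 152,"roll": 0}])

```text
clock: 35.17
position: [0.3328, -0.4675, 0.2208]
tool_rot: [2.204, 1.57, -0.776]
contact_force: [1.3, 0.5, 0.3]
opening: 0.0283
```

```bash
python3 - <<'E'
from h import *
ob=arm.observe(); print(ob['position'],ob['clock'])
t=capture('top'); s=capture('side'); np.save('t7.npy',t); np.save('s7.npy',s); print(len(boards(t)))
A,o=crop(t,proj('top',[[.5,-.14,.05]])[0],95,85,7)
B,_=crop(s,proj('side',[[.44,-.12,.05]])[0],75,85,7)
save('placed',np.hstack([A,B]),.67)
np.set_printoptions(precision=4,suppress=True)
for n in('top','side'): print(n,[(w2T(np.array([.5503,-.1173,.162]),r['centre'])[0],round(r['conf'],2)) for r in spotter.look_for('board_a',n)])
E
```

```text
[ 0.33284827 -0.46746713  0.22082513] 35.1667
0
top [(array([-0.1151, -0.0302,  0.0371]), 0.75), (array([-0.0054,  0.8421,  0.0029]), 0.75), (array([0.3293, 0.1238, 0.0067]), 0.71), (array([-0.1127,  0.0305,  0.0413]), 0.57), (array([-0.1153,  0.1056,  0.0433]), 0.46)]
side [(array([ 0.0828, -0.0056,  0.0657]), 0.67), (array([-0.0987, -0.1002,  0.0437]), 0.47)]
```

View pics/placed.png

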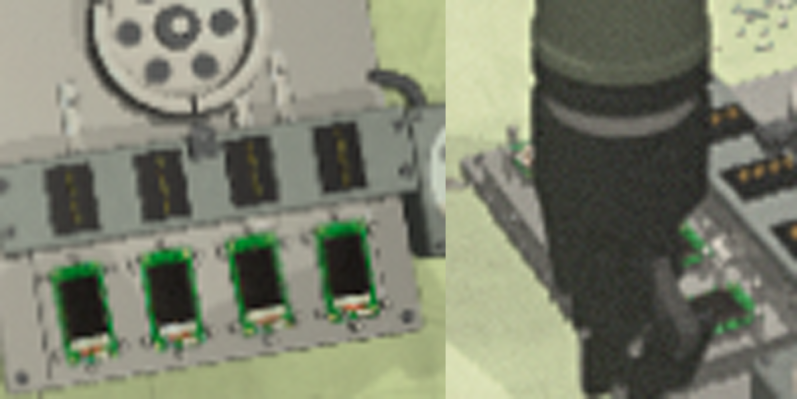

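```bash
python3 - <<'E'
from h import *
C=np.array([.6290,-.1044]); a=.162-np.radians(70); go(*(C+.059*np.array([np.cos(a),np.sin(a)])),.15,a)
E
```

```text
tx 70.5 ty -255.3 tz -369.4 roll -0.352 (alt 2.789)  yaw0 -1.412 q1 -0.970 q6 0.441 toolx [-0.e+00  9.e-04 -1.e+00]
```

Call:
apply_moves(plan=[{"grip": 28,"tx": 0,"ty": -22,"tz": -32,"roll": -0.1},{"grip": 28,"tx": 0,"ty": -44,"tz": -64,"roll": -0.2},{"grip": 28,"tx": 0,"ty": -66,"tz": -96,"roll": -0.3},{"grip": 28,"tx": 0,"ty": -88,"tz": -128,"roll": -0.352},{"grip": 28,"tx": 0,"ty": -110,"tz": -160,"roll": -0.352},{"grip": 28,"tx": 0,"ty": -132,"tz": -192,"roll": -0.352},{"grip": 28,"tx": 0,"ty": -154,"tz": -224,"roll": -0.352},{"grip": 28,"tx": 0,"ty": -176,"tz": -256,"roll": -0.352}])

```text
clock: 36.03
position: [0.5597, -0.2475, 0.2208]
tool_rot: [-2.056, 1.57, 1.601]
contact_force: [-0.2, 0.3, -0.2]
opening: 0.0282
```

```bash
python3 - <<'E'
from h import *
C=np.array([.6290,-.1044]); a=.162-np.radians(70); go(*(C+.059*np.array([np.cos(a),np.sin(a)])),.15,a)
E
```

```text
tx 70.8 ty -31.3 tz -130.5 roll 0.004 (alt -3.137)  yaw0 -1.055 q1 -0.435 q6 0.620 toolx [-0.e+00  4.e-04 -1.e+00]
```

Call:
apply_moves(plan=[{"grip": 28,"tx": 10,"ty": -8,"tz": -35,"roll": 0},{"grip": 28,"tx": 25,"ty": -17,"tz": -70,"roll": 0},{"grip": 28,"tx": 45,"ty": -26,"tz": -105,"roll": 0},{"grip": 28,"tx": 65,"ty": -31,"tz": -130,"roll": 0},{"grip": 28,"tx": 80,"ty": -31,"tz": -130,"roll": 0},{"grip": 28,"tx": 80,"ty": -31,"tz": -130,"roll": 0},{"grip": 28,"tx": 80,"ty": -31,"tz": -130,"roll": 0},{"grip": 28,"tx": 80,"ty": -31,"tz": -130,"roll": 0}])

```text
clock: 36.7
position: [0.6566, -0.16, 0.1418]
tool_rot: [2.287, 1.569, -0.341]
contact_force: [0.1, -0.1, 0.3]
opening: 0.0278
```

```bash
python3 - <<'E'
from h import *
print(arm.observe()['position'])
C=np.array([.6290,-.1044]); a=.162-np.radians(70); go(*(C+.059*np.array([np.cos(a),np.sin(a)])),.08,a)
E
```

```text
[ 0.65661329 -0.1599626   0.14175197]
tx 61.8 ty -3.0 tz -3.0 roll 0.003 (alt -3.139)  yaw0 -1.057 q1 -0.256 q6 0.801 toolx [ 1.2e-03 -4.0e-04 -1.0e+00]
```

Call:
apply_moves(plan=[{"grip": 28,"tx": 0,"ty": -2.5,"tz": -2,"roll": 0},{"grip": 28,"tx": 20,"ty": -2.5,"tz": -2,"roll": 0},{"grip": 28,"tx": 40,"ty": -2.5,"tz": -2,"roll": 0},{"grip": 28,"tx": 61,"ty": -2.5,"tz": -2,"roll": 0},{"grip": 28,"tx": 61,"ty": -2.5,"tz": -2,"roll": 0},{"grip": 0,"tx": 61,"ty": -2.5,"tz": -2,"roll": 0},{"grip": 0,"tx": 61,"ty": -2.5,"tz": -2,"roll": 0},{"grip": 0,"tx": 61,"ty": -2.5,"tz": -2,"roll": 0}])

```text
clock: 37.37
position: [0.6571, -0.1558, 0.0803]
tool_rot: [-2.228, 1.568, 1.424]
contact_force: [0.9, 4.7, -6.1]
opening: 0.0118
```

Call:
apply_moves(plan=[{"grip": 0,"tx": 0,"ty": 0,"tz": 0,"roll": 0},{"grip": 0,"tx": 0,"ty": -0.3,"tz": -5.9,"roll": -0.1},{"grip": 0,"tx": 0,"ty": -1.2,"tz": -11.7,"roll": -0.2},{"grip": 0,"tx": 0,"ty": -2.6,"tz": -17.4,"roll": -0.3},{"grip": 0,"tx": 0,"ty": -4.7,"tz": -23.0,"roll": -0.4},{"grip": 0,"tx": 0,"ty": -7.2,"tz": -28.3,"roll": -0.5},{"grip": 0,"tx": 0,"ty": -10.3,"tz": -33.3,"roll": -0.6},{"grip": 0,"tx": 0,"ty": -13.9,"tz": -38.0,"roll": -0.7}])

```text
clock: 38.03
position: [0.6839, -0.1257, 0.0803]
tool_rot: [2.711, 1.569, 0.786]
contact_force: [0.5, 1.9, -6.1]
opening: 0.0113
```

```bash
python3 - <<'E'
from h import *
ob=arm.observe(); print(ob['position'],ob['opening'],ob['contact_force'],ob['wrist_torque'])
C=np.array([.6290,-.1044]); d=ob['position'][:2]-C; print(np.linalg.norm(d),np.degrees(np.arctan2(d[1],d[0])-.162)); go(.6,-.1,.08,.0)
E
```

```text
[ 0.68388969 -0.12572669  0.08032177] 0.011282466830587553 [ 0.47103523  1.90431313 -6.06448378] [ 0.3867241  -0.04664237 -0.37839523]
0.05888722708552075 -30.51491954535293
tx 0.2 ty -87.6 tz 5.0 roll -0.355 (alt 2.787)  yaw0 -0.355 q1 -0.199 q6 0.155 toolx [ 0.0013  0.0013 -1.    ]
```

Call:
apply_moves(plan=[{"grip": 0,"tx": 0,"ty": -0.3,"tz": -5.9,"roll": -0.1},{"grip": 0,"tx": 0,"ty": -1.2,"tz": -11.7,"roll": -0.2},{"grip": 0,"tx": 0,"ty": -2.6,"tz": -17.4,"roll": -0.3},{"grip": 0,"tx": 0,"ty": -4.7,"tz": -23.0,"roll": -0.4},{"grip": 0,"tx": 0,"ty": -7.2,"tz": -28.3,"roll": -0.5},{"grip": 0,"tx": 0,"ty": -10.3,"tz": -33.3,"roll": -0.6},{"grip": 0,"tx": 0,"ty": -13.9,"tz": -38.0,"roll": -0.7},{"grip": 0,"tx": 0,"ty": -13.9,"tz": -38.0,"roll": -0.7}])

```text
clock: 38.7
position: [0.6846, -0.0845, 0.0803]
tool_rot: [1.702, 1.568, 0.475]
contact_force: [4.0, 2.8, -7.3]
opening: 0.0118
```

Call:
apply_moves(plan=[{"grip": 0,"tx": 0,"ty": -0.3,"tz": -5.9,"roll": -0.1},{"grip": 0,"tx": 0,"ty": -1.2,"tz": -11.7,"roll": -0.2},{"grip": 0,"tx": 0,"ty": -2.6,"tz": -17.4,"roll": -0.3},{"grip": 0,"tx": 0,"ty": -4.7,"tz": -23.0,"roll": -0.4},{"grip": 0,"tx": 0,"ty": -7.2,"tz": -28.3,"roll": -0.5},{"grip": 0,"tx": 0,"ty": -10.3,"tz": -33.3,"roll": -0.6},{"grip": 0,"tx": 0,"ty": -10.3,"tz": -33.3,"roll": -0.6},{"grip": 0,"tx": 0,"ty": -10.3,"tz": -33.3,"roll": -0.6}])

```text
clock: 39.37
position: [0.6638, -0.0569, 0.0803]
tool_rot: [1.196, 1.567, 0.565]
contact_force: [3.0, 5.7, -7.2]
opening: 0.0116
```

```bash
python3 - <<'E'
from h import *
ob=arm.observe(); print(ob['position'],ob['opening'],ob['contact_force'],ob['wrist_torque'])
C=np.array([.6290,-.1044]); d=ob['position'][:2]-C; print(np.linalg.norm(d),np.degrees(np.arctan2(d[1],d[0])-.162)); go(.6,-.1,.08,.0)
s=capture('side'); np.save('s8.npy',s); t=capture('top'); np.save('t8.npy',t)
# unwrap rim top in both views about robot-frame centre: darkness vs angle from pointer dir (-x tester)
an=np.radians(np.arange(-60,61,2))
for n,im in(('top',t),('side',s)):
    g=im.max(2).astype(np.float32); v=[]
    for r in(.055,.057,.059,.061,.063):
        a=.162+np.pi+an; u=proj(n,np.c_[C[0]+r*np.cos(a),C[1]+r*np.sin(a),0*a+.084]).astype(np.float32); v.append(cv2.remap(g,u[:,0],u[:,1],cv2.INTER_LINEAR).ravel())
    print(n,np.mean(v,0).astype(int).tolist())
E
```

```text
[ 0.66384822 -0.05685022  0.08033105] 0.011576655317283292 [ 3.02749843  5.69712245 -7.22143346] [ 0.96134843 -0.4156261   0.17744067]
0.05895234893273485 44.48118935397779
tx 0.1 ty -72.5 tz -26.1 roll 0.940 (alt -2.202)  yaw0 0.940 q1 -0.104 q6 -1.045 toolx [ 0.003   0.0019 -1.    ]
top [110, 127, 136, 135, 126, 119, 115, 123, 140, 147, 137, 112, 85, 65, 51, 52, 55, 61, 67, 75, 83, 88, 92, 95, 97, 99, 101, 102, 102, 103, 104, 105, 105, 105, 104, 102, 98, 95, 91, 86, 81, 74, 63, 52, 47, 49, 56, 72, 91, 105, 111, 113, 112, 109, 108, 108, 108, 109, 110, 111, 110]
side [130, 135, 140, 148, 158, 162, 169, 179, 188, 189, 190, 191, 191, 191, 190, 190, 189, 188, 188, 189, 189, 189, 190, 185, 176, 165, 141, 115, 102, 106, 110, 117, 135, 161, 178, 184, 186, 182, 175, 166, 149, 133, 127, 129, 128, 126, 127, 128, 129, 128, 125, 124, 125, 125, 126, 128, 128, 128, 127, 127, 126]
```

```bash
cat > mk.py <<'E'
from h import *
def prof(n,im,C,yaw=.162,r=(.055,.057,.059,.061,.063),z=.084):
    an=np.radians(np.arange(-40,41,1)); g=im.max(2).astype(np.float32); v=[]
    for q in r:
        a=yaw+np.pi+an; u=proj(n,np.c_[C[0]+q*np.cos(a),C[1]+q*np.sin(a),0*a+z]).astype(np.float32); v.append(cv2.remap(g,u[:,0],u[:,1],cv2.INTER_LINEAR).ravel())
    return np.degrees(an),np.mean(v,0)
def cent(n,im,C,lo=-14,hi=14,**k):
    a,v=prof(n,im,C,**k); m=(a>=lo)&(a<=hi); b=np.interp(a[m],[lo,hi],[v[a==lo][0],v[a==hi][0]]); w=np.clip(b-v[m]-8,0,None); return (a[m]*w).sum()/w.sum(), w.max()
if __name__=='__main__':
    Cs=np.array([.6290,-.1044]); Ct=Cs+[0,.0023]
    for f in('s3','s4','s7'): print(f,cent('side',np.load(f+'.npy'),Cs),cent('side',np.load(f+'.npy'),Cs,r=(.067,.069,.071)))
    for f in('t3','t4','t7'):
        print(f,cent('top',np.load(f+'.npy'),Ct),cent('top',np.load(f+'.npy'),Cs),'ptr',cent('top',np.load(f+'.npy'),Ct,r=(.068,.070,.072)))
    print('s8',cent('side',np.load('s8.npy'),Cs),cent('side',np.load('s8.npy'),Cs,r=(.067,.069,.071)))
    print(prof('side',np.load('s4.npy'),Cs)[1].astype(int)[::2].tolist()); print(prof('top',np.load('t7.npy'),Ct)[1].astype(int)[::2].tolist())
E
python3 mk.py
```

```text
s3 (np.float64(-4.5180245886248835), np.float64(63.83742632184709)) (np.float64(-1.670243946068936), np.float64(25.835741860525943))
s4 (np.float64(-4.442241774190404), np.float64(59.85775320870536)) (np.float64(-1.6017437532360135), np.float64(23.606294359479634))
s7 (np.float64(-4.481198061321878), np.float64(62.00149645124162)) (np.float64(-1.1630365001296918), np.float64(25.58324786594936))
t3 (np.float64(-1.2226947565403696), np.float64(96.56829616001673)) (np.float64(-3.5427541288778794), np.float64(96.25095203944616)) ptr (np.float64(0.02996215449787454), np.float64(8.714802333286826))
t4 (np.float64(-1.2623660852663598), np.float64(98.82326126098633)) (np.float64(-3.557315280840257), np.float64(98.85326548985071)) ptr (np.float64(0.060586293517796014), np.float64(9.061427525111611))
t7 (np.float64(-1.2601394927880238), np.float64(95.3482164655413)) (np.float64(-3.5483806014210155), np.float64(95.05209296090263)) ptr (np.float64(-0.09076843227622769), np.float64(9.98665727887834))
s8 (np.float64(-2.01103297495673), np.float64(73.41875784737724)) (np.float64(1.367294951259003), np.float64(33.64147622244698))
[187, 186, 187, 187, 188, 188, 188, 188, 189, 189, 189, 187, 188, 184, 178, 169, 149, 127, 116, 131, 159, 178, 183, 187, 189, 186, 185, 184, 184, 186, 185, 183, 184, 188, 187, 183, 185, 188, 190, 186, 184]
[178, 179, 180, 176, 176, 180, 180, 176, 175, 175, 179, 182, 183, 182, 181, 180, 180, 170, 148, 96, 99, 162, 177, 173, 171, 179, 182, 181, 181, 182, 182, 179, 178, 183, 181, 178, 178, 177, 180, 181, 181]
```

Call:
apply_moves(plan=[{"grip": 26,"tx": 0,"ty": 0,"tz": 0,"roll": 0},{"grip": 26,"tx": 0,"ty": 0,"tz": 0,"roll": 0},{"grip": 26,"tx": 0,"ty": 0,"tz": 0,"roll": 0},{"grip": 26,"tx": -30,"ty": 0,"tz": 0,"roll": 0},{"grip": 26,"tx": -70,"ty": 0,"tz": 0,"roll": 0.1},{"grip": 26,"tx": -110,"ty": 0,"tz": 0,"roll": 0.22},{"grip": 26,"tx": -120,"ty": -38,"tz": 7,"roll": 0.34},{"grip": 26,"tx": -120,"ty": -76,"tz": 14,"roll": 0.46}])

```text
clock: 40.13
position: [0.6321, -0.1282, 0.2057]
tool_rot: [0.817, 1.559, -0.275]
contact_force: [0.7, -1.3, -0.5]
opening: 0.0262
```

Call:
apply_moves(plan=[{"grip": 40,"tx": 0,"ty": -24,"tz": 20,"roll": 0.12},{"grip": 40,"tx": 0,"ty": -48,"tz": 40,"roll": 0.24},{"grip": 40,"tx": 0,"ty": -72,"tz": 60,"roll": 0.36},{"grip": 40,"tx": 0,"ty": -96,"tz": 80,"roll": 0.48},{"grip": 40,"tx": 0,"ty": -120,"tz": 100,"roll": 0.6},{"grip": 40,"tx": 0,"ty": -144,"tz": 120,"roll": 0.72},{"grip": 40,"tx": 0,"ty": -168,"tz": 140,"roll": 0.84},{"grip": 40,"tx": 0,"ty": -184,"tz": 148,"roll": 0.84}])

```text
clock: 40.8
position: [0.5339, -0.3481, 0.2007]
tool_rot: [0.754, 1.567, -1.181]
contact_force: [-0.6, -0.3, -0.0]
opening: 0.0401
```

```bash
python3 - <<'E'
from h import *
from mk import *
print(arm.observe()['position'],arm.observe()['clock']); go(.526,-.341,.14,-.359)
t=capture('top'); s=capture('side'); np.save('t9.npy',t); np.save('s9.npy',s)
Cs=np.array([.6290,-.1044]); Ct=Cs+[0,.0023]
print('top',cent('top',t,Ct),cent('top',t,Cs),'side',cent('side',s,Cs)); print(prof('top',t,Ct)[1].astype(int)[::2].tolist())
A,o=crop(t,proj('top',[[.53,-.13,.05]])[0],100,85,7); B,_=crop(s,proj('side',[[.53,-.16,.05]])[0],110,85,7); save('turned',np.hstack([A,B]),.54)
E
```

```text
[ 0.53387015 -0.34810387  0.20067636] 40.8
tx 60.6 ty -10.0 tz -4.0 roll -0.006 (alt 3.136)  yaw0 -0.365 q1 -0.595 q6 -0.229 toolx [ 0.0013 -0.0032 -1.    ]
top (np.float64(1.4615745998516776), np.float64(64.51035090855189)) (np.float64(-0.684509255771884), np.float64(64.2643323625837)) side (np.float64(-2.9994452001611447), np.float64(31.54427746364047))
[185, 187, 189, 185, 185, 188, 188, 184, 183, 182, 185, 188, 190, 189, 185, 184, 185, 165, 138, 127, 125, 126, 116, 122, 158, 183, 188, 186, 184, 186, 187, 183, 182, 186, 183, 180, 180, 180, 181, 181, 180]
```

View pics/turned.png

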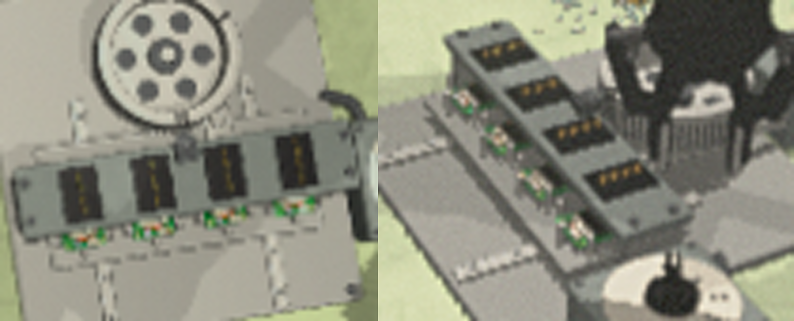

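Call:
apply_moves(plan=[{"grip": 40,"tx": 20,"ty": -10,"tz": -4,"roll": 0},{"grip": 40,"tx": 40,"ty": -10,"tz": -4,"roll": 0},{"grip": 40,"tx": 60,"ty": -10,"tz": -4,"roll": 0},{"grip": 40,"tx": 60,"ty": -10,"tz": -4,"roll": 0},{"grip": 40,"tx": 60,"ty": -10,"tz": -4,"roll": 0},{"grip": 40,"tx": 60,"ty": -10,"tz": -4,"roll": 0},{"grip": 40,"tx": 60,"ty": -10,"tz": -4,"roll": 0},{"grip": 40,"tx": 60,"ty": -10,"tz": -4,"roll": 0}])

```text
clock: 41.57
position: [0.5279, -0.3373, 0.1411]
tool_rot: [1.323, 1.568, -0.605]
contact_force: [-0.4, 0.1, -0.3]
opening: 0.04
```

```bash
python3 - <<'E'
from h import *
print(arm.observe()['position']); go(.526,-.341,.089,-.359)
E
```

```text
[ 0.52793396 -0.33732752  0.14105429]
tx 52.1 ty -0.7 tz 4.1 roll 0.001 (alt -3.140)  yaw0 -0.358 q1 -0.587 q6 -0.229 toolx [ 0.0024 -0.0017 -1.    ]
```

Call:
apply_moves(plan=[{"grip": 40,"tx": 0,"ty": -0.5,"tz": 3.5,"roll": 0},{"grip": 40,"tx": 25,"ty": -0.5,"tz": 3.5,"roll": 0},{"grip": 40,"tx": 52,"ty": -0.5,"tz": 3.5,"roll": 0},{"grip": 40,"tx": 52,"ty": -0.5,"tz": 3.5,"roll": 0},{"grip": 0,"tx": 52,"ty": -0.5,"tz": 3.5,"roll": 0},{"grip": 0,"tx": 52,"ty": -0.5,"tz": 3.5,"roll": 0},{"grip": 0,"tx": 52,"ty": -0.5,"tz": 3.5,"roll": 0},{"grip": 0,"tx": 52,"ty": -0.5,"tz": 3.5,"roll": 0}], force=40)

```text
clock: 42.23
position: [0.526, -0.3406, 0.089]
tool_rot: [1.3, 1.568, -0.629]
contact_force: [0.0, -1.1, 3.0]
opening: 0.009
```

```bash
python3 - <<'E'
from h import *
ob=arm.observe(); print(ob['position'],ob['opening'],ob['contact_force']); go(.526,-.341,.089,-.359)
E
```

```text
[ 0.52603495 -0.34057214  0.08900916] 0.00896789194353108 [ 0.04821964 -1.11140475  2.9666692 ]
tx 0.0 ty 0.1 tz 0.4 roll 0.001 (alt -3.140)  yaw0 -0.358 q1 -0.593 q6 -0.235 toolx [ 0.002  -0.0015 -1.    ]
```

Turn clockwise 1.40 rad, release, back off.

Call:
apply_moves(plan=[{"grip": 0,"tx": 0,"ty": 0,"tz": 0,"roll": 0.12},{"grip": 0,"tx": 0,"ty": 0,"tz": 0,"roll": 0.24},{"grip": 0,"tx": 0,"ty": 0,"tz": 0,"roll": 0.36},{"grip": 0,"tx": 0,"ty": 0,"tz": 0,"roll": 0.48},{"grip": 0,"tx": 0,"ty": 0,"tz": 0,"roll": 0.6},{"grip": 0,"tx": 0,"ty": 0,"tz": 0,"roll": 0.72},{"grip": 0,"tx": 0,"ty": 0,"tz": 0,"roll": 0.84},{"grip": 0,"tx": 0,"ty": 0,"tz": 0,"roll": 0.96}])

```text
clock: 42.9
position: [0.5261, -0.3407, 0.089]
tool_rot: [2.183, 1.568, -0.711]
contact_force: [0.9, -0.4, 0.7]
opening: 0.0089
```

Call:
apply_moves(plan=[{"grip": 0,"tx": 0,"ty": 0,"tz": 0,"roll": 0.12},{"grip": 0,"tx": 0,"ty": 0,"tz": 0,"roll": 0.24},{"grip": 0,"tx": 0,"ty": 0,"tz": 0,"roll": 0.36},{"grip": 0,"tx": 0,"ty": 0,"tz": 0,"roll": 0.44},{"grip": 0,"tx": 0,"ty": 0,"tz": 0,"roll": 0.44},{"grip": 0,"tx": 0,"ty": 0,"tz": 0,"roll": 0.44},{"grip": 0,"tx": 0,"ty": 0,"tz": 0,"roll": 0.44},{"grip": 0,"tx": 0,"ty": 0,"tz": 0,"roll": 0.44}])

```text
clock: 43.57
position: [0.5262, -0.3408, 0.089]
tool_rot: [2.678, 1.568, -0.649]
contact_force: [0.1, -0.7, 7.0]
opening: 0.0087
```

```bash
python3 - <<'E'
from h import *
ob=arm.observe(); print(ob['position'],ob['opening'],ob['contact_force'],ob['wrist_torque']); go(.526,-.341,.089,.162-.35+np.pi/2)
E
```

```text
[ 0.5261648  -0.34075087  0.08895955] 0.008713727219395041 [ 0.0630653  -0.70756676  6.95796352] [-0.13451358 -0.02818868 -0.05597978]
tx -0.0 ty 0.3 tz 0.1 roll 0.003 (alt -3.139)  yaw0 -1.756 q1 -0.593 q6 1.163 toolx [ 0.0024 -0.0018 -1.    ]
```

Call:
apply_moves(plan=[{"grip": 40,"tx": 0,"ty": 0,"tz": 0,"roll": 0},{"grip": 40,"tx": 0,"ty": 0,"tz": 0,"roll": 0},{"grip": 40,"tx": 0,"ty": 0,"tz": 0,"roll": 0},{"grip": 40,"tx": 0,"ty": 0,"tz": 0,"roll": 0},{"grip": 40,"tx": -30,"ty": 0,"tz": 0,"roll": 0},{"grip": 40,"tx": -70,"ty": 0,"tz": 0,"roll": 0},{"grip": 40,"tx": -110,"ty": 0,"tz": 0,"roll": 0},{"grip": 40,"tx": -130,"ty": 0,"tz": 0,"roll": 0}])

```text
clock: 44.23
position: [0.5267, -0.3409, 0.2223]
tool_rot: [2.734, 1.564, -0.594]
contact_force: [-0.6, -0.5, -0.1]
opening: 0.0399
```

```bash
python3 - <<'E'
from h import *
go(.333,-.4675,.2208,.162-.35+np.pi/2)
E
```

```text
tx 0.9 ty 160.3 tz 166.9 roll 0.002 (alt -3.140)  yaw0 -1.757 q1 -0.593 q6 1.165 toolx [ 0.0055 -0.0037 -1.    ]
```

Call:
apply_moves(plan=[{"grip": 40,"tx": 0,"ty": 30,"tz": 31,"roll": 0},{"grip": 40,"tx": 0,"ty": 60,"tz": 62,"roll": 0},{"grip": 40,"tx": 0,"ty": 90,"tz": 93,"roll": 0},{"grip": 40,"tx": 0,"ty": 120,"tz": 124,"roll": 0},{"grip": 40,"tx": 0,"ty": 150,"tz": 155,"roll": 0},{"grip": 40,"tx": 0,"ty": 160,"tz": 167,"roll": 0},{"grip": 40,"tx": 0,"ty": 160,"tz": 167,"roll": 0},{"grip": 40,"tx": 0,"ty": 160,"tz": 167,"roll": 0}])

```text
clock: 44.9
position: [0.3305, -0.4666, 0.2173]
tool_rot: [-1.426, 1.57, 1.526]
contact_force: [0.8, 0.1, -0.4]
opening: 0.0399
```

```bash
python3 - <<'E'
from h import *
from mk import *
t=capture('top'); s=capture('side')
Cs=np.array([.6290,-.1044]); Ct=Cs+[0,.0023]; print(cent('top',t,Ct),cent('side',s,Cs), arm.observe()['clock'])
A,o=crop(t,proj('top',[[.53,-.2,.05]])[0],120,90,6); B,_=crop(s,proj('side',[[.526,-.34,.07]])[0],45,60,9)
save('final',np.hstack([A,B]),.7)
E
```

```text
(np.float64(1.4221950978279596), np.float64(62.17368480137415)) (np.float64(-2.0693689986138946), np.float64(75.21469225202287)) 45.0
```

View pics/final.png

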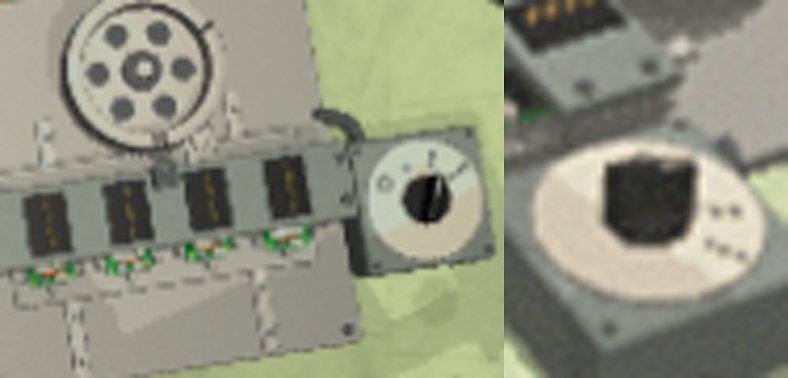

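```bash
python3 -c "
from bench import arm; print(arm.close_job())"
```

```text
the job is handed in; nothing more can be done
None
```

The job is done in the order asked and handed in at about 45 s on the robot clock, well under the 208 s limit.

- **What I did:** I turned the selector from the three dots to the empty ring, then the wheel to the single line. Next I laid all four green boards in nests 1 to 4. Then I turned the wheel to the double line and last the selector to the two dots. I did not touch the pink and turquoise look-alikes or the other things on the bench.
- **Wheel:** the top camera puts the double line about +1.4° from the pointer and the side camera about −2.0°. They disagree by about 3.5°, but both are within about 0.04 rad of the pointer. The single line had read −1.3° from the top and −4.5° from the side, the side view being a few degrees off.
- **Boards:** none met resistance going down. The top picture showed each one square in its nest, and the picture after the turn showed them level and partly under the head. I did not measure how flat they lie beyond that.
- **Selector:** the white line points at the two dots, and the arm had it at 0.35 rad within 0.01 rad before letting go.
- **Forces:** the contact forces I read stayed under 10 N.

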